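Unclip the battery cover of the fire's receiver box

ROBOT

A 6-joint arm with a two-finger parallel gripper is mounted at the origin on the work surface. World frame = base frame: x ahead of the robot, y to its left, z up, the work surface at z = 0. Lengths are in m, angles in rad, forces in N, time in s.
With the tool pointing down it reaches from about 0.15 to 0.775 m from the base axis. Payload 6.1 kg.
Tool frame: the origin (TCP) lies at the very end of the fingers, on their centre line; the grasp point (between the pads) lies 19 mm behind it; x points along the fingers, y is the direction in which the jaws open and shut, and the axes are right-handed (so a half turn about x gives the same grasp; the last joint's range is limited). The gripper opens to 85 mm and grips with 20 to 120 N. Pads are 22 mm wide; open, the fingers measure 114 mm over their backs; the gripper's body (76 mm by 85 mm) begins 54 mm behind the grasp point. The pads swing forward as they close: fully open they stand 13 mm farther back than shut.
Start: joints at [1.204, 0.126, -0.04, 1.405, 0, 1.571], TCP at [0.188, 0.49, 0.231] pointing down, gripper open.
Joint ranges: [-2.72, 2.72], [-0.95, 1.95], [-1.27, 1.35], [-1.78, 2.02], [-1.46, 1.47], [-3.14, 3.14]. Speed limits (rad/s): [2.39, 2.39, 3.01, 3.14, 3.14, 3.14].

INTERFACE

Orientations are given as a unit quaternion [w, x, y, z].
In Python, from bench import readout, viewer, workorder, cut_out, landmark_of gives the robot as it stands.
- The arm moves only by the tool step_arm, never from a script. Its argument "targets" is a list of rows, each a list of 2 entries, a list of its own where there are three numbers: the shift along the tool's x, y, z in mm, then the turn, a rotation vector about the tool's x, y, z in degrees. A call has 1 to 20 rows; each row shifts and turns the commanded pose from where the row before left it, along the tool's axes as they then stand; what a row does not reach is not made up. A row lasts 1/8 s, in which the tool goes at most 62.5 mm and 10.7 degrees, less where a joint would pass 70% of its speed; a pose out of reach is approached as far as the arm can. A call is refused whole if a number of a shift passes 62.5 or a number of a turn 10.7, either way. A call with a gripper value outside its range is refused whole. "gripper" is the closure, from 0 (fully open) to 1 (shut), set as the call begins (left out, the last holds). The fingers move at their own pace and stop on an object; the grip force is fixed at half the most. Time passes only in rows, so rows that do not move let the fingers close. It gives the time, the measured TCP pose, the force and the opening at its end, in the units of the state.
- readout.read_state(): the state, without advancing time (a new reading comes with each control period).
- viewer.capture(name): name is "scene" or "top"; returns a dict with "image" (384x512x3 uint8, red, green, blue), "depth" (384x512 float32, m along the optical axis (not along the pixel's ray), 0 where there is no reading), "vertical_fov" (degrees; the focal length in pixels is half the picture's height over the tangent of half this angle, whatever the lens; pixels are square), "cx", "cy" (the principal point, pixels), "R" (3x3) and "t" (3): a world point X has camera coordinates R X + t. Camera axes: x right, y down, z forward; pixel columns grow to the right and rows downward; lengths in m; the calibration is good to about 2 mm. A picture is of the moment at which its call begins.
- workorder.hand_in(): hands the job in, once; it reports no verdict.
Trained networks look in a picture, given as the dict that the camera call returned (one of the last four; its "shot" number tells which), for a name from the list of things; names that differ only in an ending like _2 or _b are one class to them, and where a whole thing is asked for, a point or a joint stands for the part that bears it (a point fixed in the world has none). Each returns a list of dicts, best first, with "conf" (0 to 1); they miss things now and then, are a little off and sometimes report something else, mostly with a low value. They report only what shows in the picture. A call takes as long as a camera call. They do not tell look-alikes from the thing itself.
- cut_out(picture, thing): "pixels" (384x512 bool, what is visible of it) and "bbox" ([left, top, right, bottom] as shares, 0 to 1, of the picture: columns of its width, rows of its height, round what is visible of it).
- landmark_of(picture, thing): "point" ([row, column] as shares, 0 to 1, of the picture: columns of its width, rows of its height: a listed point, or the origin of a listed thing).
The state is a dict: "time": time; "joints": joint angles; "joint_vel": joint speeds; "joint_efforts": joint torques, N m; "tool_pos": TCP position; "orientation": TCP orientation; "wrist_force": force on the tool from outside, world axes, zero at the start; "ft_torque": the same for the moment, N m; "opening": finger opening in m.
Only numpy, scipy, OpenCV 4.12 (cv2) and the standard library are available. Lean on these libraries where they do the work, as an engineer would, in place of code of your own. Each camera call takes 0.05 s, during which the arm holds its last target.

TASK

The fire's receiver box needs new cells: press the snap tab of its battery cover inward just until the hook lets go, keep it pressed while you raise that end out of the frame, then lift the cover off and lay it gently in the wooden tray, flat, outer face up, wholly inside. The tab is thin, brittle plastic, so feel for the force: neither lean on it nor pry or tug the cover while the hook still holds. Leave everything else on the shelf where it stands.

Things in the scene. Friction and masses are not known exactly. Their poses are not given: they have to be found in the camera images.
- box: Receiver box of the remote-controlled fire, plain grey plastic, 130 (its x) x 90 (its y) x 42 mm high, stuck fast to the shelf. Origin: centre of its underside, z up. Its top (z = 42 mm) is flat and clear but for the cover, which fills a frame about the middle, x -32 to +34 mm, y -33 to +33 mm. The cells inside stay.
- lip (a point): Inner edge of the box's frame at the tab end, at mid width, on the top (box x = -32 mm, z = 42 mm). This rim is a lip 3 mm thick; the tab's hook catches under it.
- cover: Clip-in battery cover, loose, grey, 70 to 105 g with its tab: plate x -31 to +33, y -32 to +32 mm with skirts, 7 mm high without rib and tab. Origin: centre of its underside (skirts' edges); axes as the box's while clipped in (origin then 35 mm above the box's, outer face flush with the box's top). Snap tab at the -x end. 1 mm play each way: pressing the tab pushes it to the +x side.
- lugs (a point): Tip of the two lugs at the cover's +x end (cover x = +39 mm), which reach under the rim of the frame there. With the hook freed the tab end swings up about them; with that end up, drawing the cover 10 mm towards its own -x brings them out and it lifts away.
- tab: Snap tab of the cover, grey, mid -x end; origin and axes as the cover's until pressed. Thumb plate 22 (y) x 4 mm, standing 13 mm proud; drawn with its outer face at cover x = -31 mm, but from use bent 0 to 2.2 mm in or out of that (not in the readings). Press it to +x: springs at 4 N per mm; the hook lets go at 2.2 to 2.4 mm (9 to 10 N). It snaps above 14 N, pressed or pulled by the caught hook.
- hook (a point): Tip of the tab's hook, upper edge (cover x = -35 mm, 3.5 mm below the outer face); the hook is 3 mm thick. With the tab end raised 8 mm or more (11 is ample), the hook is above the rim; keep it pressed till then, leaning the push inward by about 2 mm as the cover tilts; then let out, the hook rests on the rim and holds the cover ajar.
- cover_edge (a point): Point of the cover's outer face at mid width of the tab end (cover x = -31, z = 7 mm): its height over the box's top tells how far that end has been raised.
- rib (a point): Middle of the top of the cover's grip rib (cover x = +6 mm, y = 0). The rib runs along the cover's x, is 12 mm wide in y and 10 mm high, full height over 24 mm, with ramped ends.
- tray: Shallow wooden tray, fixed, 180 (x) x 150 (y) mm outside, walls 6 mm thick and 18 mm high, inner floor 6 mm above the shelf. Origin: centre of its underside.
- pot_big: The outermost of three nested terracotta pots (bystander), 116 mm across, 100 mm high; origin at the centre of its underside.
- pot_mid: The middle pot of the nest (bystander).
- pot_small: The innermost pot of the nest (bystander).
- jar: Clear glass hurricane jar with a white pillar candle in it (bystander), 124 mm across, 215 mm high; origin at the centre of its underside.
- sculpture: White ceramic sculpture of an upright hand (bystander), about 90 mm wide, 215 mm high; origin at the centre of its underside.
- toy: Chrome lighter-shaped fidget toy lying flat (bystander), 57 x 38 x 13 mm; origin at the centre of its underside.
- remote: Black remote control of the fire lying flat (bystander), 140 x 44 x 18 mm; origin at the centre of its underside.
- tealight: Amber glass tealight cup (bystander), 64 mm across, 62 mm high; origin at the centre of its underside.
Mind the look-alikes: they are no part of the job. Of the things like the cover, leave any that is purple; of the rest the smaller one is meant.

How it is judged:
By the outcome, as a careful person would: the job done as asked, in the order asked, and still so for the second after the job is handed in, with the robot touching nothing.
It also fails if it takes over 61 s, if anything falls off the work surface, if the arm or the gripper's body presses on something with over 40 N, if the wrist force passes 120 N, or if a joint passes its speed limit or range.

## Working session

There is one attempt and no reset: what is moved stays moved. The work goes in short steps, Python scripts to look and compute and a tool call to move; the robot and the scene stay as the last step left them, time stands still between calls to the robot, and variables do not carry over. Pictures are saved under pics/ and viewed, and the job is handed in when it is done.

Besides the shell and the picture viewer there is one more tool, called by a JSON object that holds its "name" and its "arguments". step_arm: Moves the arm, as the interface text tells. Its arguments: {"type":"object","properties":{"targets":{"type":"array"},"gripper":{"type":"number"}},"required":["targets"]}

```bash
ls; mkdir -p pics; cat > h.py <<'E'
import numpy as np,cv2
from bench import readout, viewer, workorder, cut_out, landmark_of
def K(p):
    f=p["image"].shape[0]/2/np.tan(np.radians(p["vertical_fov"])/2); return f
def world(p,r,c,d=None):
    f=K(p)
    if d is None: d=p["depth"][int(r),int(c)]
    X=np.array([(c-p["cx"])/f*d,(r-p["cy"])/f*d,d]); return np.array(p["R"]).T@(X-np.array(p["t"]))
def onz(p,r,c,z):
    f=K(p);R=np.array(p["R"]);t=np.array(p["t"])
    o=-R.T@t; v=R.T@np.array([(c-p["cx"])/f,(r-p["cy"])/f,1]); return o+v*(z-o[2])/v[2]
def proj(p,X):
    f=K(p);x=np.array(p["R"])@np.array(X)+np.array(p["t"]);return x[1]/x[2]*f+p["cy"],x[0]/x[2]*f+p["cx"]
def cloud(p):
    f=K(p);d=p["depth"];h,w=d.shape;r,c=np.mgrid[:h,:w]
    X=np.stack([(c-p["cx"])/f*d,(r-p["cy"])/f*d,d],-1)-np.array(p["t"]);return X@np.array(p["R"])
def save(im,n): cv2.imwrite("pics/"+n+".png",cv2.cvtColor(np.ascontiguousarray(im),cv2.COLOR_RGB2BGR))
E
python3 - <<'E'
from h import *
print(readout.read_state())
for n in("scene","top"):
    p=viewer.capture(n); save(p["image"],n+"0"); np.savez("cap_"+n,**{k:np.array(v) for k,v in p.items()})
    print(n,p["vertical_fov"],p["cx"],p["cy"],np.array(p["R"]).round(3).tolist(),p["t"])
    for t in("box","lip","cover","lugs","tab","hook","cover_edge","rib","tray"):
        for q in landmark_of(p,t)[:4]:
            r,c=q["point"][0]*384,q["point"][1]*512; print(t,round(q["conf"],2),round(r,1),round(c,1),world(p,r,c).round(3) if 0<=r<384 and 0<=c<512 else "")
E
```

```text
pics
{'time': 0.0, 'joints': array([ 1.20399613e+00,  1.26384736e-01, -4.06326519e-02,  1.40537392e+00,
        3.24630641e-05,  1.57078794e+00]), 'joint_vel': array([ 9.52810468e-04,  2.66923546e-04, -4.40204354e-04,  2.61725121e-06,
       -2.54713874e-04, -8.85481126e-04]), 'joint_efforts': array([-4.82562045e-04, -4.35910320e+01,  3.52927136e+01,  1.73389987e-02,
       -1.28009001e-04,  1.37192007e-06]), 'tool_pos': array([0.18812599, 0.48970031, 0.23051469]), 'orientation': array([ 0.69513429,  0.12840237,  0.69536255, -0.12950709]), 'wrist_force': array([-0.22587013,  0.10594765,  0.0848021 ]), 'ft_torque': array([0.02128733, 0.0520074 , 0.01900668]), 'opening': 0.08568103254161193}
scene 45.61061655709194 247.3911591817455 192.86460005725237 [[0.374, 0.927, -0.022], [0.502, -0.222, -0.836], [-0.78, 0.302, -0.548]] [-0.22296398 -0.20465565  1.74990194]
box 0.35 229.6 172.6 [ 0.536 -0.199  0.008]
cover 0.89 173.7 288.7 [0.4   0.226 0.011]
cover 0.66 191.6 296.1 [0.559 0.17  0.05 ]
cover 0.57 238.1 300.1 [0.717 0.103 0.014]
lugs 0.96 164.2 288.2 [0.362 0.242 0.023]
lugs 0.89 229
[... 1217 characters left out ...]
001]
lugs 0.78 271.1 168.1 [ 0.332  0.258 -0.004]
lugs 0.64 181.2 191.6 [0.586 0.194 0.041]
lugs 0.16 205.4 201.5 [0.52  0.166 0.029]
tab 0.42 142.2 226.0 [0.702 0.103 0.018]
tab 0.4 197.1 203.1 [0.543 0.161 0.044]
hook 0.59 249.9 195.3 [0.395 0.182 0.005]
hook 0.55 136.0 231.3 [0.721 0.089 0.013]
hook 0.54 208.8 206.3 [0.511 0.151 0.041]
cover_edge 0.76 135.5 231.8 [0.721 0.087 0.019]
cover_edge 0.67 208.1 201.1 [0.512 0.164 0.052]
cover_edge 0.27 266.6 113.6 [0.344 0.406 0.02 ]
cover_edge 0.18 195.7 200.2 [0.546 0.168 0.051]
rib 0.86 143.9 225.5 [0.698 0.105 0.015]
rib 0.84 260.2 176.6 [0.366 0.231 0.02 ]
rib 0.75 191.7 199.1 [0.557 0.172 0.045]
tray 0.94 210.7 331.7 [ 0.515 -0.203  0.006]
```

```bash
python3 - <<'E'
import cv2
a=cv2.imread('pics/scene0.png');b=cv2.imread('pics/top0.png')
cv2.imwrite('pics/s1.png',cv2.resize(a,(800,600),interpolation=3))
cv2.imwrite('pics/t1.png',cv2.resize(b[110:310,100:367],(800,600),interpolation=2))
E
```

```text
(no output)
```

View pics/s1.png

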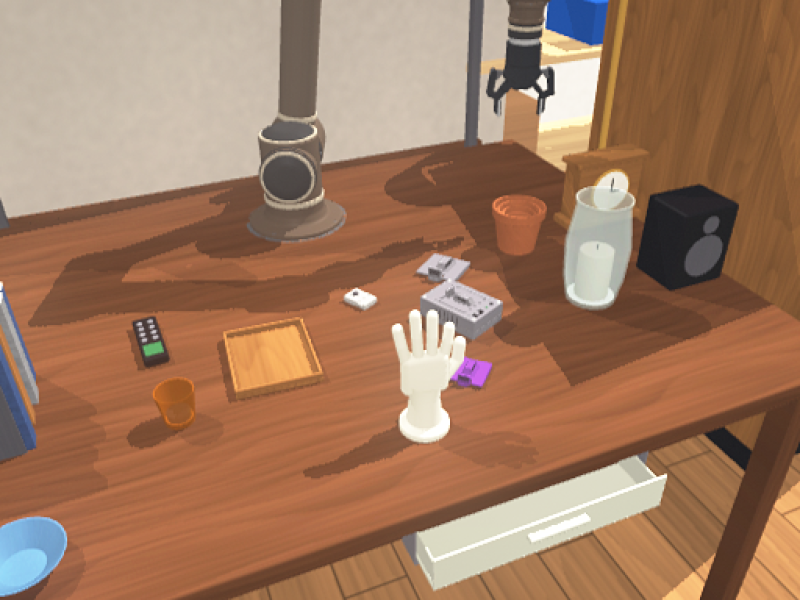

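View pics/t1.png

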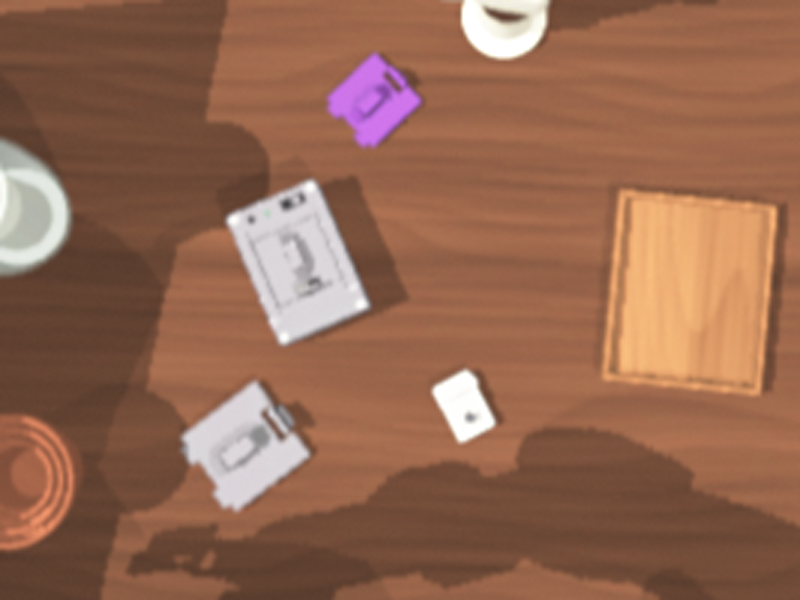

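The scene view shows the box at about (460,305) of 800x600. The purple look-alike sits at (470,372), a larger grey one at (443,267), and the tray at (272,357). In the top crop the box's tab end points lower right, with the tab at about (312,285). Next I fit the box and tray poses.

```bash
python3 - <<'E'
from h import *
for n in("top","scene"):
    p=viewer.capture(n); W=cloud(p)
    ref=[(0.54,0.17),(0.515,-0.2)]
    for nm,(x,y),zr,rad in(("box",ref[0],(0.034,0.05),.1),("tray",ref[1],(0.003,0.03),.16)):
        m=(np.hypot(W[...,0]-x,W[...,1]-y)<rad)&(W[...,2]>zr[0])&(W[...,2]<zr[1])&(p["depth"]>0)
        P=W[m]; r=cv2.minAreaRect((P[:,:2]*1000).astype(np.float32)); print(n,nm,m.sum(),r, np.median(P[:,2]))
    if n=="top":
        q=[a for a in cut_out(p,"box")]
        for a in q: print("box cut",a["conf"],a["bbox"])
        q=cut_out(p,"box")
        if q:
            P=np.array([onz(p,r+.0,c+.0,0.042)[:2] for r,c in np.argwhere(q[0]["pixels"])]);print(cv2.minAreaRect((P*1000).astype(np.float32)))
    # heights map of cover region
    c0=(0.54,0.17)
    m=(np.hypot(W[...,0]-c0[0],W[...,1]-c0[1])<.07)&(W[...,2]>0.046)
    print(np.c_[np.argwhere(m),(W[m]*1000).round()].astype(int).tolist() if m.sum()<200 else m.sum())
    save(cv2.resize(p["image"][170:240,160:240] if n=="top" else p["image"][160:230,255:335],None,fx=8,fy=8,interpolation=cv2.INTER_CUBIC),"box_"+n)
E
```

```text
top box 1439 ((541.9993286132812, 172.41653442382812), (129.9824981689453, 90.24243927001953), 24.96455955505371) 0.041530762894378744
top tray 3451 ((512.406982421875, -199.86131286621094), (310.60040283203125, 315.2417907714844), 7.044890880584717) 0.005980557356949389
box cut 0.68 [0.3459, 0.4432, 0.4377, 0.5786]
((541.171630859375, 171.79547119140625), (130.66212463378906, 91.80037689208984), 24.2739200592041)
[[173, 202, 609, 165, 47], [176, 198, 601, 176, 47], [177, 199, 598, 173, 47], [177, 202, 598, 165, 46], [178, 198, 595, 176, 47], [179, 191, 592, 195, 46], [180, 197, 589, 179, 48], [181, 184, 586, 214, 47], [181, 194, 586, 187, 47], [181, 202, 587, 165, 47], [182, 192, 584, 192, 47], [182, 201, 584, 167, 46], [184, 183, 577, 217, 46], [185, 194, 575, 187, 47], [185, 209, 577, 145, 46], [186, 198, 573, 175, 47], [186, 210, 574, 142, 46], [187, 178, 569, 230, 48], [187, 187, 569, 206, 47], [187, 205, 571, 156, 46], [188, 179, 566, 228, 46], [188, 194, 567, 186, 47], [188, 196, 567, 180, 52], [188, 201, 568, 167, 46], [189, 178, 563, 230, 47], [189, 181, 563, 222, 46], [189,
[... 6455 characters left out ...]
194, 280, 548, 124, 47], [194, 287, 556, 142, 47], [194, 289, 558, 148, 47], [194, 300, 570, 178, 46], [194, 302, 573, 182, 47], [194, 308, 581, 198, 48], [194, 312, 585, 209, 46], [195, 299, 575, 172, 47], [195, 312, 591, 206, 48], [196, 295, 576, 158, 48], [196, 297, 576, 164, 47], [196, 301, 581, 175, 46], [197, 288, 571, 138, 47], [197, 289, 571, 141, 46], [197, 311, 597, 199, 46], [197, 312, 598, 202, 46], [198, 302, 592, 173, 47], [198, 310, 601, 194, 47], [199, 292, 584, 145, 46], [199, 304, 599, 175, 47], [199, 305, 601, 177, 48], [199, 306, 602, 180, 47], [200, 304, 604, 173, 47], [200, 305, 604, 176, 46], [200, 306, 605, 179, 46], [200, 307, 606, 181, 47], [202, 302, 609, 164, 46]]
```

View pics/box_top.png

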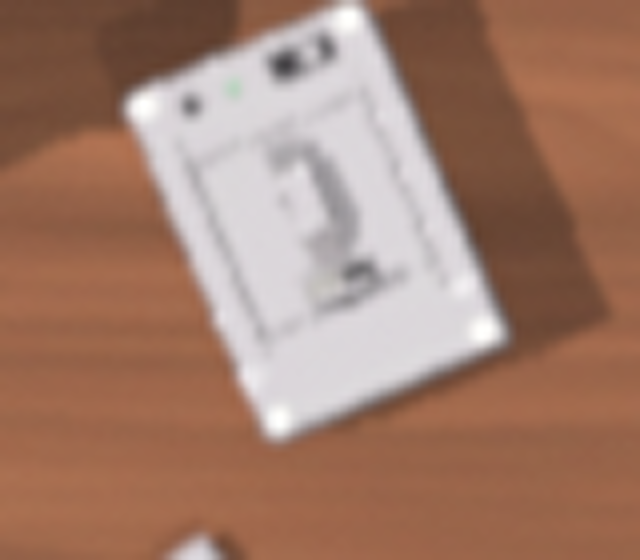

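View pics/box_scene.png

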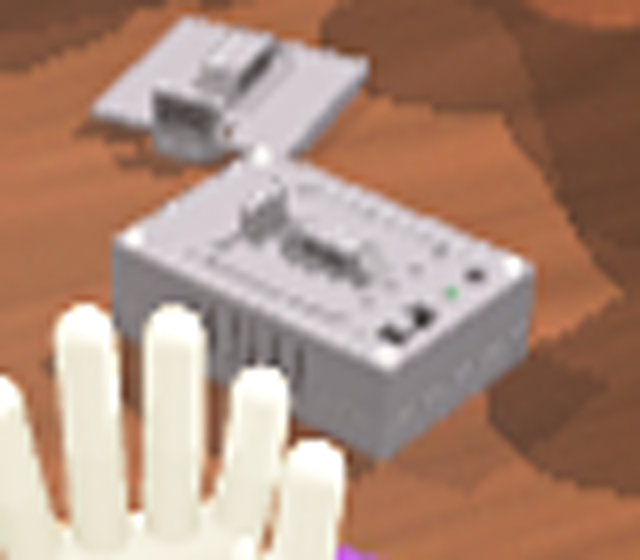

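```bash
cat >> h.py <<'E'
from scipy.spatial.transform import Rotation as Ro
BC=np.array([.5416,.172,0]); BY=np.radians(24.7)
def boxp(x,y,z): return BC+np.array([np.cos(BY)*x-np.sin(BY)*y,np.sin(BY)*x+np.cos(BY)*y,z])/1 if False else BC+np.array([(np.cos(BY)*x-np.sin(BY)*y)/1000,(np.sin(BY)*x+np.cos(BY)*y)/1000,z/1000])
def tobox(X):
    d=(np.array(X)-BC)*1000; return np.array([np.cos(BY)*d[0]+np.sin(BY)*d[1],-np.sin(BY)*d[0]+np.cos(BY)*d[1],d[2]])
def cur():
    s=readout.read_state();q=s["orientation"];return s,s["tool_pos"],Ro.from_quat([q[1],q[2],q[3],q[0]])
def toolR(yaw,pitch=0): # tool x down, tool z along yaw; pitch about tool y (deg)
    z=np.array([np.cos(yaw),np.sin(yaw),0]);x=np.array([0,0,-1.]);y=np.cross(z,x)
    return Ro.from_matrix(np.c_[x,y,z])*Ro.from_euler('y',pitch,degrees=True)
def plan(P,R):
    s,p,r=cur(); print("t",round(s["time"],2),"box",tobox(p).round(1),"F",s["wrist_force"].round(2),"open",round(s["opening"]*1000,1))
    print(" shift(tool mm)",(r.inv().apply(np.array(P)-p)*1000).round(1)," turn",np.degrees((r.inv()*R).as_rotvec()).round(2))
E
python3 - <<'E'
from h import *
s,p,r=cur(); print(r.as_matrix().round(3))
plan(boxp(-52,0,120),toolR(BY)); print(boxp(-52,0,120))
p=viewer.capture("top")
W=cloud(p)
for t in("tray","jar","pot_big","sculpture","toy"):
    for a in cut_out(p,t)[:2]:
        m=a["pixels"]; P=W[m]; rr=cv2.minAreaRect((P[:,:2]*1000).astype(np.float32)); print(t,round(a["conf"],2),P.mean(0).round(3),rr)
E
```

```text
[[-0.     0.359  0.933]
 [-0.     0.933 -0.359]
 [-1.    -0.    -0.   ]]
t 1.2 box [-188.1  436.6  231.3] F [-0.1   0.17 -0.51] open 85.3
 shift(tool mm) [ 111.3 -207.4  407.6]  turn [-45.71  -0.     0.  ]
[0.49435757 0.15027091 0.12      ]
tray 0.93 [ 0.524 -0.196  0.011] ((532.2156982421875, -127.16188049316406), (290.4502868652344, 183.1842041015625), 84.57943725585938)
jar 0.86 [0.58  0.442 0.135] ((531.2982177734375, 303.41583251953125), (566.272216796875, 130.83352661132812), 72.78577423095703)
jar 0.32 [ 0.392 -0.388  0.021] ((399.1849670410156, -195.19039916992188), (444.1947937011719, 136.8771514892578), 87.72299194335938)
pot_big 0.97 [0.341 0.415 0.089] ((416.2417297363281, 276.8874206542969), (124.46765899658203, 504.7409362792969), 27.23297882080078)
sculpture 0.66 [ 0.774 -0.009  0.104] ((665.1820068359375, 26.454086303710938), (108.56462097167969, 362.1206359863281), 74.27413940429688)
toy 0.81 [0.414 0.015 0.012] ((413.42498779296875, 13.221704483032227), (57.37306213378906, 40.3630256652832), 25.27708625793457)
toy 0.56 [0.54  0.169 0.049] ((513.485107421875, 145.41110229492188), (224.07945251464844, 119.33956146240234), 44.97146987915039)
```

{"name": "step_arm", "arguments": {"targets": [[[0,-20.7,40.8],[0,0,0]],[[0,-20.7,40.8],[0,0,0]],[[0,-20.7,40.8],[0,0,0]],[[0,-20.7,40.8],[0,0,0]],[[0,-20.7,40.8],[0,0,0]],[[0,-20.7,40.8],[0,0,0]],[[0,-20.7,40.8],[0,0,0]],[[0,-20.7,40.8],[0,0,0]],[[0,-20.7,40.8],[0,0,0]],[[0,-20.7,40.8],[0,0,0]],[[15,0,0],[-7.6,0,0]],[[15,0,0],[-7.6,0,0]],[[15,0,0],[-7.6,0,0]],[[15,0,0],[-7.6,0,0]],[[15,0,0],[-7.6,0,0]],[[15,0,0],[-7.7,0,0]],[[10,0,0],[0,0,0]],[[0,0,0],[0,0,0]]], "gripper": 1}}

```text
time: 3.75
tool_pos: [0.4945, 0.1504, 0.1307]
orientation: [0.69, -0.15, 0.691, 0.15]
wrist_force: [0.2, -0.8, 1.1]
opening: -0.0002
```

```bash
python3 - <<'E'
from h import *
plan(boxp(-52,0,46),toolR(BY))
p=viewer.capture("scene");q=viewer.capture("top")
save(np.hstack([cv2.resize(p["image"][110:230,230:350],(400,400),interpolation=2),cv2.resize(q["image"][140:260,140:260],(400,400),interpolation=2)]),"a1")
E
```

```text
t 3.75 box [-5.190e+01  1.000e-01  1.307e+02] F [ 0.17 -0.81  1.11] open -0.2
 shift(tool mm) [84.7 -0.1 -0. ]  turn [-0.14 -0.07 -0.01]
```

View pics/a1.png

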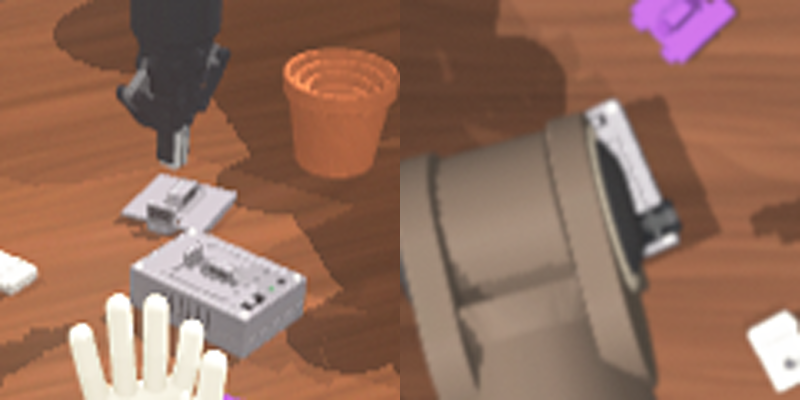

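The left half shows the shut fingers above the tab end of the box at (175,160). The right half shows the arm hiding the cover from the top camera. I'll descend behind the tab.

{"name": "step_arm", "arguments": {"targets": [[[20,0,0],[0,0,0]],[[20,0,0],[0,0,0]],[[20,0,0],[0,0,0]],[[14,0,0],[0,0,0]],[[7,0,0],[0,0,0]],[[2.7,0,0],[0,0,0]],[[0,0,0],[0,0,0]],[[0,0,0],[0,0,0]]]}}

```text
time: 4.85
tool_pos: [0.4953, 0.1506, 0.0482]
orientation: [0.691, -0.151, 0.69, 0.151]
wrist_force: [0.0, -0.3, -0.1]
opening: -0.0001
```

```bash
python3 - <<'E'
from h import *
F=[]
for i in range(4):
    p=viewer.capture("scene"); F.append(readout.read_state()["wrist_force"])
print(np.array(F).round(2))
plan(boxp(-52,0,46),toolR(BY))
for X in [(-31,-11,55),(-31,11,55),(-31,0,42),(18,0,52),(-65,45,42),(-65,-45,42),(65,-45,42),(65,45,42)]: print(X,np.array(proj(p,boxp(*X))).round(1))
save(cv2.resize(p["image"][160:230,255:335],None,fx=8,fy=8,interpolation=cv2.INTER_CUBIC),"a2")
E
```

```text
[[-0.36 -0.48 -0.8 ]
 [-0.12 -0.56 -0.48]
 [ 0.26  1.4   0.04]
 [-0.24 -0.46  0.21]]
t 5.05 box [-51.2  -0.   47.9] F [-0.24 -0.46  0.21] open 0.7
 shift(tool mm) [ 1.9  0.  -0.8]  turn [-0.02  0.03  0.  ]
(-31, -11, 55) [184.9 283.5]
(-31, 11, 55) [181.9 288.2]
(-31, 0, 42) [187.  285.7]
(18, 0, 52) [190.1 298.8]
(-65, 45, 42) [177.3 286.5]
(-65, -45, 42) [189.1 267.4]
(65, -45, 42) [205.5 302. ]
(65, 45, 42) [192.5 320.7]
```

View pics/a2.png

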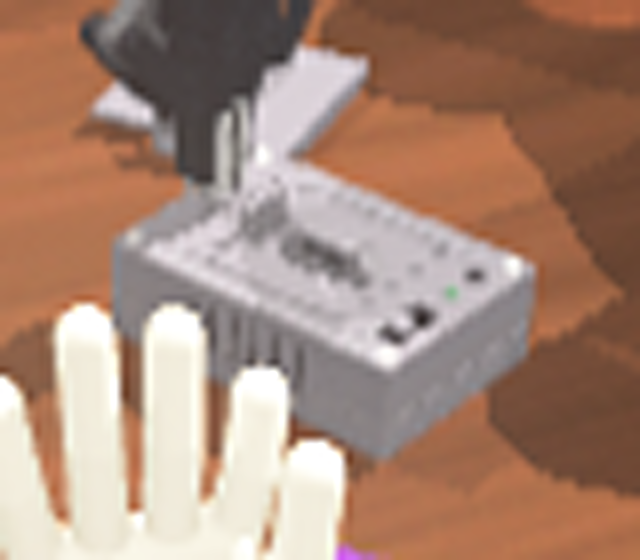

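The fingers are down just behind the tab, with the fingertip at about (225,200) and the tab at (262,215). Now I feel forward.

{"name": "step_arm", "arguments": {"targets": [[[1.5,0,0],[0,0,0]],[[0,0,1],[0,0,0]],[[0,0,1],[0,0,0]],[[0,0,1],[0,0,0]],[[0,0,1],[0,0,0]],[[0,0,0],[0,0,0]]]}}

```text
time: 5.8
tool_pos: [0.4986, 0.1522, 0.0461]
orientation: [0.691, -0.151, 0.691, 0.151]
wrist_force: [0.3, -0.8, 0.9]
opening: 0.0002
```

```bash
cat > rd.py <<'E'
from h import *
F=[]
for i in range(4):
    p=viewer.capture("scene"); s=readout.read_state(); F.append(s["wrist_force"])
F=np.array(F); f=F.mean(0)
print("t",round(s["time"],2),"pos",tobox(s["tool_pos"]).round(2),"Fx_box",round(f[0]*np.cos(BY)+f[1]*np.sin(BY),2),"Fy",round(-f[0]*np.sin(BY)+f[1]*np.cos(BY),2),"Fz",round(f[2],2), "indiv",(F[:,0]*np.cos(BY)+F[:,1]*np.sin(BY)).round(1),"tq",s["ft_torque"].round(2))
E
python3 rd.py
```

```text
t 6.0 pos [-4.743e+01 -1.000e-02  4.608e+01] Fx_box -0.3 Fy 0.17 Fz 0.22 indiv [ 0.3 -1.   0.1 -0.6] tq [-0.01  0.08  0.05]
```

{"name": "step_arm", "arguments": {"targets": [[[0,0,1],[0,0,0]],[[0,0,1],[0,0,0]],[[0,0,0],[0,0,0]]]}}

```text
time: 6.38
tool_pos: [0.5004, 0.1531, 0.0461]
orientation: [0.691, -0.151, 0.691, 0.151]
wrist_force: [-0.7, 0.1, 0.8]
opening: -0.0001
```

```bash
python3 rd.py
```

```text
t 6.58 pos [-4.545e+01 -2.000e-02  4.608e+01] Fx_box -0.08 Fy 0.42 Fz -0.07 indiv [-0.8 -0.3  0.7 -0. ] tq [ 0.02  0.02 -0.04]
```

{"name": "step_arm", "arguments": {"targets": [[[0,0,0.5],[0,0,0]],[[0,0,0.5],[0,0,0]],[[0,0,0],[0,0,0]]]}}

```text
time: 6.95
tool_pos: [0.5013, 0.1535, 0.0461]
orientation: [0.691, -0.151, 0.691, 0.151]
wrist_force: [-0.0, -0.8, -0.2]
opening: 0.0003
```

```bash
python3 rd.py
```

```text
t 7.15 pos [-4.442e+01 -3.000e-02  4.607e+01] Fx_box -0.22 Fy -0.21 Fz -0.02 indiv [-0.3 -0.1  0.  -0.5] tq [-0.01 -0.01  0.02]
```

{"name": "step_arm", "arguments": {"targets": [[[0,0,0.5],[0,0,0]],[[0,0,0.5],[0,0,0]],[[0,0,0],[0,0,0]]]}}

```text
time: 7.52
tool_pos: [0.5022, 0.1539, 0.0461]
orientation: [0.691, -0.151, 0.691, 0.151]
wrist_force: [0.5, -0.0, -0.4]
opening: 0.0002
```

```bash
python3 rd.py
```

```text
t 7.72 pos [-4.341e+01 -2.000e-02  4.611e+01] Fx_box -0.04 Fy -0.17 Fz -0.16 indiv [ 0.1 -0.5 -0.1  0.3] tq [-0.03  0.02 -0.04]
```

{"name": "step_arm", "arguments": {"targets": [[[0,0,0.5],[0,0,0]],[[0,0,0.5],[0,0,0]],[[0,0,0],[0,0,0]]]}}

```text
time: 8.1
tool_pos: [0.5031, 0.1543, 0.0461]
orientation: [0.691, -0.151, 0.691, 0.151]
wrist_force: [-0.4, 0.3, 0.2]
opening: 0.0001
```

```bash
python3 rd.py
```

```text
t 8.3 pos [-42.43  -0.    46.1 ] Fx_box 0.44 Fy 0.46 Fz -0.02 indiv [0.7 0.4 0.1 0.6] tq [-0.01 -0.01  0.01]
```

{"name": "step_arm", "arguments": {"targets": [[[0,0,0.5],[0,0,0]],[[0,0,0.5],[0,0,0]],[[0,0,0],[0,0,0]]]}}

```text
time: 8.68
tool_pos: [0.504, 0.1547, 0.0461]
orientation: [0.691, -0.151, 0.691, 0.151]
wrist_force: [-0.2, 0.5, -0.5]
opening: 0.0001
```

```bash
python3 rd.py
```

```text
t 8.88 pos [-4.143e+01 -2.000e-02  4.608e+01] Fx_box -0.37 Fy 0.53 Fz -0.15 indiv [-0.9  0.  -0.4 -0.2] tq [-0.01  0.   -0.02]
```

{"name": "step_arm", "arguments": {"targets": [[[0,0,0.5],[0,0,0]],[[0,0,0.5],[0,0,0]],[[0,0,0],[0,0,0]]]}}

```text
time: 9.25
tool_pos: [0.5049, 0.1551, 0.0461]
orientation: [0.691, -0.151, 0.691, 0.151]
wrist_force: [0.8, 0.1, -0.0]
opening: -0.0001
```

```bash
python3 rd.py
```

```text
t 9.45 pos [-40.42   0.    46.08] Fx_box 0.06 Fy -0.19 Fz -0.04 indiv [ 0.5 -0.4 -0.1  0.2] tq [ 0.01 -0.01  0.01]
```

{"name": "step_arm", "arguments": {"targets": [[[0,0,0.5],[0,0,0]],[[0,0,0.5],[0,0,0]],[[0,0,0],[0,0,0]]]}}

```text
time: 9.82
tool_pos: [0.5058, 0.1556, 0.0461]
orientation: [0.691, -0.151, 0.691, 0.151]
wrist_force: [0.1, 0.6, 0.3]
opening: 0.0001
```

```bash
python3 rd.py
```

```text
t 10.03 pos [-3.943e+01 -2.000e-02  4.608e+01] Fx_box 0.09 Fy 0.03 Fz -0.52 indiv [-0.8  0.6 -0.1  0.7] tq [-0.07  0.02 -0.04]
```

```bash
python3 - <<'E'
from h import *
p=viewer.capture("scene")
save(cv2.resize(p["image"][165:215,260:320],None,fx=12,fy=12,interpolation=cv2.INTER_CUBIC),"a3")
W=cloud(p)
for X in [(-28,-11,55),(-28,11,55),(-39.4+11,-14,46),(-39.4+11,14,46),(-31,0,42)]: print(X,[round(float(v),1) for v in proj(p,boxp(*X))], [(float(v)-o)*12 for v,o in zip(proj(p,boxp(*X)),(165,260))])
E
```

```text
(-28, -11, 55) [185.2, 284.3] [242.5790535964286, 291.43943146005176]
(-28, 11, 55) [182.3, 289.0] [207.3541853401632, 347.4897559094986]
(-28.4, -14, 46) [188.1, 283.5] [277.4577450443627, 281.67743565574983]
(-28.4, 14, 46) [184.4, 289.4] [232.4275693568179, 352.77284859534643]
(-31, 0, 42) [187.0, 285.7] [264.5930363936527, 308.9880131134353]
```

View pics/a3.png

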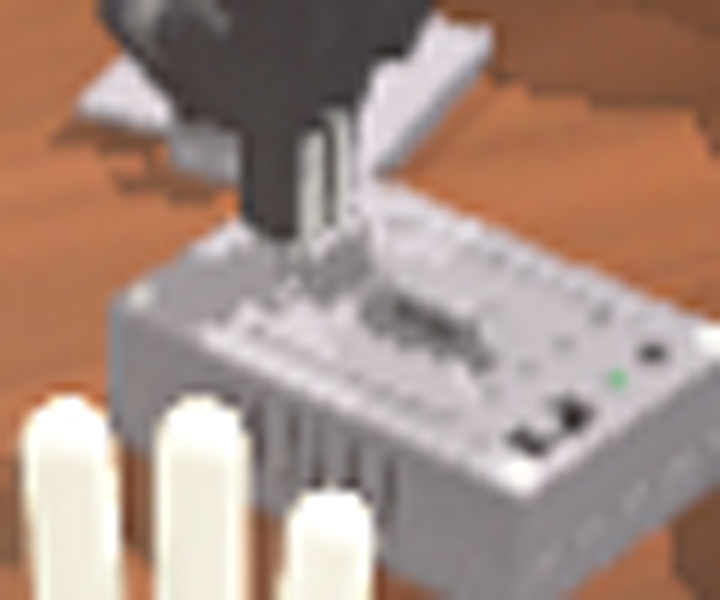

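The fingers at (310,235) are right behind the tab at (340,265), with no contact yet. I'll keep feeling forward.

{"name": "step_arm", "arguments": {"targets": [[[0,0,0.5],[0,0,0]],[[0,0,0.5],[0,0,0]],[[0,0,0],[0,0,0]]]}}

```text
time: 10.45
tool_pos: [0.5068, 0.156, 0.0461]
orientation: [0.691, -0.151, 0.691, 0.151]
wrist_force: [0.1, 0.3, 0.4]
opening: -0.0
```

```bash
python3 rd.py
```

```text
t 10.65 pos [-3.842e+01 -1.000e-02  4.608e+01] Fx_box -0.59 Fy -0.14 Fz -0.26 indiv [-0.9 -0.5 -0.  -0.9] tq [-0.02 -0.05  0.01]
```

{"name": "step_arm", "arguments": {"targets": [[[0,0,0.5],[0,0,0]],[[0,0,0.5],[0,0,0]],[[0,0,0],[0,0,0]]]}}

```text
time: 11.02
tool_pos: [0.5076, 0.1564, 0.0461]
orientation: [0.691, -0.151, 0.691, 0.151]
wrist_force: [0.4, -0.2, -0.7]
opening: -0.0001
```

```bash
python3 rd.py
```

```text
t 11.22 pos [-3.746e+01  1.000e-02  4.605e+01] Fx_box -0.39 Fy 0.08 Fz 0.12 indiv [-0.7 -0.2 -1.1  0.3] tq [-0.03  0.06 -0.01]
```

```bash
python3 rd.py
```

```text
t 11.43 pos [-37.41   0.    46.07] Fx_box -0.4 Fy 0.25 Fz -0.29 indiv [ 0.  -0.7 -0.3 -0.6] tq [-0.03  0.09 -0.01]
```

{"name": "step_arm", "arguments": {"targets": [[[0,0,0.5],[0,0,0]],[[0,0,0],[0,0,0]]]}}

```text
time: 11.68
tool_pos: [0.508, 0.1565, 0.0461]
orientation: [0.691, -0.151, 0.691, 0.151]
wrist_force: [-0.5, -0.8, 1.4]
opening: 0.0003
```

```bash
python3 rd.py
```

```text
t 11.88 pos [-3.701e+01 -3.000e-02  4.607e+01] Fx_box -1.32 Fy -0.63 Fz 0.58 indiv [-1.5 -1.7 -1.4 -0.6] tq [-0.08  0.22  0.01]
```

{"name": "step_arm", "arguments": {"targets": [[[0,0,0.5],[0,0,0]],[[0,0,0],[0,0,0]]]}}

```text
time: 12.12
tool_pos: [0.5083, 0.1567, 0.046]
orientation: [0.691, -0.151, 0.691, 0.151]
wrist_force: [-2.8, -0.5, 1.6]
opening: 0.0004
```

```bash
python3 rd.py
```

```text
t 12.32 pos [-3.660e+01 -3.000e-02  4.606e+01] Fx_box -2.78 Fy -0.16 Fz 1.19 indiv [-2.1 -2.8 -3.1 -3. ] tq [-0.28  0.47 -0.01]
```

{"name": "step_arm", "arguments": {"targets": [[[0,0,0.5],[0,0,0]],[[0,0,0.5],[0,0,0]],[[0,0,0],[0,0,0]]]}}

```text
time: 12.7
tool_pos: [0.509, 0.1569, 0.046]
orientation: [0.69, -0.151, 0.691, 0.151]
wrist_force: [-4.5, -1.6, 3.6]
opening: -0.0001
```

```bash
python3 rd.py
```

```text
t 12.9 pos [-35.98   0.    45.99] Fx_box -5.3 Fy -0.48 Fz 3.04 indiv [-5.2 -5.7 -5.  -5.3] tq [-0.49  0.91  0.03]
```

{"name": "step_arm", "arguments": {"targets": [[[0,0,0.5],[0,0,0]],[[0,0,0],[0,0,0]]]}}

```text
time: 13.15
tool_pos: [0.5092, 0.1571, 0.046]
orientation: [0.69, -0.151, 0.691, 0.151]
wrist_force: [-5.3, -2.6, 3.8]
opening: 0.0002
```

```bash
python3 rd.py
```

```text
t 13.35 pos [-3.573e+01 -2.000e-02  4.600e+01] Fx_box -6.09 Fy 0.01 Fz 3.29 indiv [-6.4 -5.7 -5.9 -6.3] tq [-0.58  1.06  0.04]
```

{"name": "step_arm", "arguments": {"targets": [[[-0.1,0,0.5],[0,0,0]],[[0,0,0.4],[0,0,0]],[[0,0,0],[0,0,0]]]}}

```text
time: 13.72
tool_pos: [0.5095, 0.1572, 0.046]
orientation: [0.69, -0.151, 0.692, 0.151]
wrist_force: [-7.1, -2.4, 4.2]
opening: -0.0001
```

```bash
python3 rd.py
```

```text
t 13.93 pos [-3.535e+01 -2.000e-02  4.596e+01] Fx_box -6.96 Fy -0.74 Fz 3.89 indiv [-7.3 -6.8 -6.6 -7.2] tq [-0.71  1.34  0.02]
```

{"name": "step_arm", "arguments": {"targets": [[[-0.1,0,0.4],[0,0,0]],[[0,0,0],[0,0,0]]]}}

```text
time: 14.18
tool_pos: [0.5096, 0.1573, 0.046]
orientation: [0.69, -0.151, 0.692, 0.151]
wrist_force: [-7.3, -3.5, 4.1]
opening: -0.0001
```

```bash
python3 rd.py
```

```text
t 14.38 pos [-35.17  -0.    46.  ] Fx_box -7.82 Fy -0.32 Fz 4.18 indiv [-8.1 -8.  -7.9 -7.3] tq [-0.81  1.45 -0.05]
```

{"name": "step_arm", "arguments": {"targets": [[[0,0,0.4],[0,0,0]],[[0,0,0.4],[0,0,0]],[[0,0,0],[0,0,0]]]}}

```text
time: 14.75
tool_pos: [0.51, 0.1575, 0.0459]
orientation: [0.69, -0.151, 0.692, 0.151]
wrist_force: [-8.0, -4.6, 5.3]
opening: -0.0004
```

```bash
python3 rd.py
```

```text
t 14.95 pos [-3.480e+01 -1.000e-02  4.596e+01] Fx_box -9.35 Fy -0.34 Fz 5.42 indiv [-8.8 -9.6 -9.5 -9.4] tq [-0.84  1.69  0.04]
```

{"name": "step_arm", "arguments": {"targets": [[[0,0,0.4],[0,0,0]],[[0,0,0],[0,0,0]]]}}

```text
time: 15.2
tool_pos: [0.5102, 0.1575, 0.0459]
orientation: [0.689, -0.151, 0.692, 0.151]
wrist_force: [-8.0, -4.2, 6.3]
opening: 0.0
```

```bash
python3 rd.py
python3 - <<'E'
from h import *
p=viewer.capture("scene")
save(cv2.resize(p["image"][165:215,260:320],None,fx=12,fy=12,interpolation=cv2.INTER_CUBIC),"a4")
E
```

```text
t 15.4 pos [-3.464e+01 -2.000e-02  4.593e+01] Fx_box -9.98 Fy -0.45 Fz 6.08 indiv [-10.   -9.9  -9.9 -10.1] tq [-0.91  1.81  0.01]
```

View pics/a4.png

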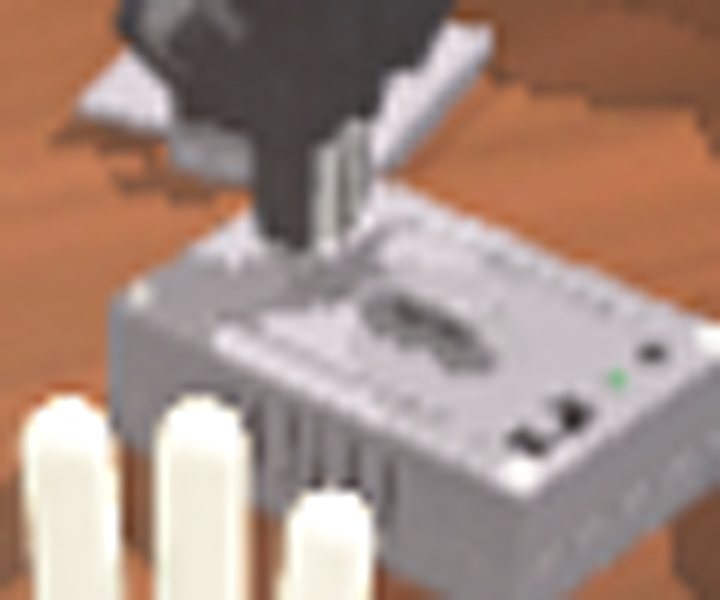

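{"name": "step_arm", "arguments": {"targets": [[[0,0,0.5],[0,0,0]],[[0,0,0],[0,0,0]]]}}

```text
time: 15.7
tool_pos: [0.5103, 0.1576, 0.0459]
orientation: [0.689, -0.151, 0.692, 0.151]
wrist_force: [-10.2, -5.0, 7.3]
opening: -0.0003
```

```bash
python3 rd.py
```

```text
t 15.9 pos [-3.439e+01 -2.000e-02  4.592e+01] Fx_box -11.08 Fy -0.21 Fz 6.73 indiv [-11.2 -11.  -11.1 -11. ] tq [-1.01  2.01  0.01]
```

{"name": "step_arm", "arguments": {"targets": [[[-0.5,0,0],[0,0,0]],[[-0.5,0,0],[0,0,0]],[[0,0,0],[0,0,0]]]}}

```text
time: 16.27
tool_pos: [0.5101, 0.1575, 0.0462]
orientation: [0.689, -0.152, 0.693, 0.151]
wrist_force: [-8.6, -3.7, 2.1]
opening: -0.0
```

```bash
python3 rd.py
```

```text
t 16.48 pos [-3.467e+01 -1.000e-02  4.623e+01] Fx_box -9.18 Fy -0.86 Fz 1.93 indiv [-8.7 -9.9 -8.6 -9.5] tq [-1.01  1.78 -0.06]
```

{"name": "step_arm", "arguments": {"targets": [[[0,0,0.5],[0,0,0]],[[0,0,0.4],[0,0,0]],[[0,0,0],[0,0,0]]]}}

```text
time: 16.85
tool_pos: [0.5105, 0.1577, 0.0462]
orientation: [0.689, -0.152, 0.693, 0.151]
wrist_force: [-10.1, -5.4, 2.6]
opening: 0.0
```

```bash
python3 rd.py
```

```text
t 17.05 pos [-34.26  -0.    46.15] Fx_box -11.59 Fy -0.62 Fz 3.71 indiv [-11.5 -11.4 -11.1 -12.3] tq [-1.09  2.08  0.02]
```

{"name": "step_arm", "arguments": {"targets": [[[-0.4,0,0.4],[0,0,0]],[[0,0,0],[0,0,0]]]}}

```text
time: 17.3
tool_pos: [0.5106, 0.1577, 0.0463]
orientation: [0.688, -0.152, 0.693, 0.15]
wrist_force: [-9.5, -5.6, 1.6]
opening: 0.0001
```

```bash
python3 rd.py
```

```text
t 17.5 pos [-3.416e+01  1.000e-02  4.628e+01] Fx_box -11.77 Fy -1.06 Fz 2.19 indiv [-12.1 -11.2 -11.9 -11.9] tq [-1.15  2.06  0.01]
```

{"name": "step_arm", "arguments": {"targets": [[[-0.5,0,0.2],[0,0,0]],[[-0.5,0,0.3],[0,0,0]],[[0,0,0],[0,0,0]]]}}

```text
time: 17.88
tool_pos: [0.5109, 0.1579, 0.0472]
orientation: [0.688, -0.152, 0.693, 0.15]
wrist_force: [-10.2, -5.3, 2.6]
opening: 0.0002
```

```bash
python3 rd.py
```

```text
t 18.07 pos [-3.383e+01  1.000e-02  4.721e+01] Fx_box -11.21 Fy -0.85 Fz 1.84 indiv [-10.7 -12.1 -10.9 -11.2] tq [-1.16  2.24  0.01]
```

{"name": "step_arm", "arguments": {"targets": [[[-0.5,0,0.1],[0,0,0]],[[-0.5,0,0.1],[0,0,0]],[[0,0,0],[0,0,0]]]}}

```text
time: 18.45
tool_pos: [0.5111, 0.158, 0.0482]
orientation: [0.688, -0.152, 0.693, 0.15]
wrist_force: [-10.8, -5.3, 1.4]
opening: 0.0003
```

```bash
python3 rd.py
```

```text
t 18.65 pos [-33.61   0.    48.21] Fx_box -12.3 Fy -0.32 Fz 2.17 indiv [-12.7 -12.2 -12.6 -11.6] tq [-1.22  2.18 -0.02]
```

{"name": "step_arm", "arguments": {"targets": [[[-0.5,0,0.1],[0,0,0]],[[-0.5,0,0.2],[0,0,0]],[[0,0,0],[0,0,0]]]}}

```text
time: 19.02
tool_pos: [0.5113, 0.1581, 0.0492]
orientation: [0.688, -0.152, 0.693, 0.15]
wrist_force: [-10.9, -5.5, 2.3]
opening: -0.0001
```

```bash
python3 rd.py
python3 - <<'E'
from h import *
p=viewer.capture("scene")
save(cv2.resize(p["image"][165:215,260:320],None,fx=12,fy=12,interpolation=cv2.INTER_CUBIC),"a5")
E
```

```text
t 19.23 pos [-33.39   0.    49.19] Fx_box -12.14 Fy -1.31 Fz 2.43 indiv [-12.  -11.6 -12.2 -12.7] tq [-1.19  2.2   0.01]
```

View pics/a5.png

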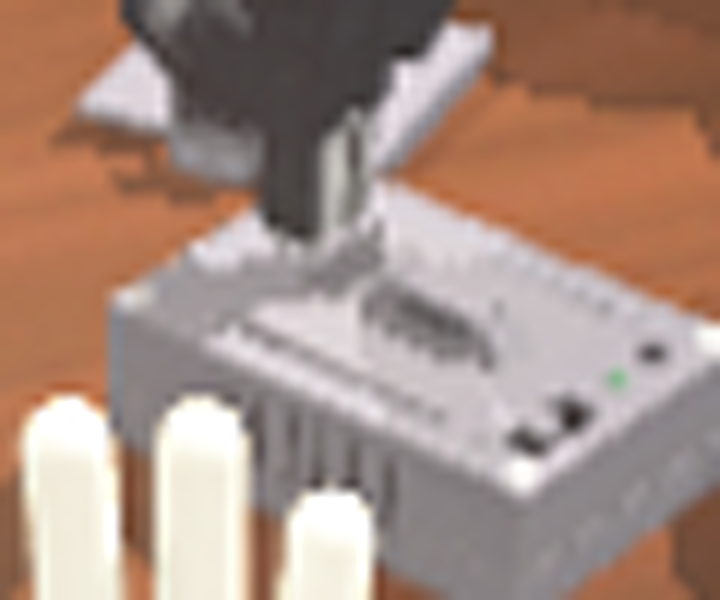

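The tab shows at about (345,250), and a dark gap has opened along the frame edge from (240,330) to (440,410), so the tab end is rising with the finger. I'll carry on and keep the push near 11 N.

{"name": "step_arm", "arguments": {"targets": [[[-0.7,0,0],[0,0,0]],[[-0.7,0,0],[0,0,0]],[[0,0,0],[0,0,0]]]}}

```text
time: 19.65
tool_pos: [0.5115, 0.1582, 0.0508]
orientation: [0.688, -0.152, 0.693, 0.151]
wrist_force: [-9.9, -5.2, 2.7]
opening: -0.0002
```

```bash
python3 rd.py
```

```text
t 19.85 pos [-3.314e+01  3.000e-02  5.071e+01] Fx_box -11.92 Fy -0.55 Fz 2.19 indiv [-12.7 -11.9 -12.3 -10.7] tq [-1.13  2.15 -0.04]
```

{"name": "step_arm", "arguments": {"targets": [[[-0.5,0,0.1],[0,0,0]],[[-0.5,0,0.1],[0,0,0]],[[0,0,0],[0,0,0]]]}}

```text
time: 20.23
tool_pos: [0.5117, 0.1583, 0.0518]
orientation: [0.688, -0.152, 0.693, 0.151]
wrist_force: [-11.1, -5.6, 2.4]
opening: -0.0001
```

```bash
python3 rd.py
```

```text
t 20.43 pos [-3.285e+01  1.000e-02  5.179e+01] Fx_box -11.12 Fy -0.24 Fz 2.32 indiv [-10.4 -11.3 -12.1 -10.6] tq [-1.15  2.14  0.  ]
```

{"name": "step_arm", "arguments": {"targets": [[[-0.7,0,0.1],[0,0,0]],[[-0.7,0,0.1],[0,0,0]],[[-0.6,0,0.1],[0,0,0]],[[0,0,0],[0,0,0]]]}}

```text
time: 20.92
tool_pos: [0.5122, 0.1585, 0.0539]
orientation: [0.689, -0.152, 0.693, 0.151]
wrist_force: [-10.4, -5.7, 1.9]
opening: -0.0003
```

```bash
python3 rd.py
```

```text
t 21.12 pos [-3.240e+01  4.000e-02  5.386e+01] Fx_box -11.21 Fy -0.43 Fz 2.96 indiv [-10.3 -11.6 -11.5 -11.5] tq [-1.12  2.04 -0.01]
```

{"name": "step_arm", "arguments": {"targets": [[[-0.7,0,0.1],[0,0,0]],[[-0.7,0,0.1],[0,0,0]],[[-0.6,0,0.1],[0,0,0]],[[0,0,0],[0,0,0]]]}}

```text
time: 21.62
tool_pos: [0.5127, 0.1587, 0.0561]
orientation: [0.689, -0.152, 0.693, 0.151]
wrist_force: [-9.7, -3.9, 2.2]
opening: 0.0001
```

```bash
python3 rd.py
```

```text
t 21.82 pos [-3.184e+01  2.000e-02  5.601e+01] Fx_box -11.18 Fy -0.35 Fz 2.98 indiv [-10.3 -11.8 -10.9 -11.7] tq [-1.06  2.03  0.01]
```

{"name": "step_arm", "arguments": {"targets": [[[-0.7,0,0.1],[0,0,0]],[[-0.7,0,0.1],[0,0,0]],[[-0.6,0,0.1],[0,0,0]],[[0,0,0],[0,0,0]]]}}

```text
time: 22.32
tool_pos: [0.5133, 0.159, 0.0582]
orientation: [0.689, -0.151, 0.693, 0.151]
wrist_force: [-8.6, -4.7, 3.9]
opening: -0.0002
```

```bash
python3 rd.py
python3 - <<'E'
from h import *
p=viewer.capture("scene")
save(cv2.resize(p["image"][165:215,260:320],None,fx=12,fy=12,interpolation=cv2.INTER_CUBIC),"a6")
for a in landmark_of(p,"cover_edge"): print(a)
W=cloud(p)
pts=W[160:215,260:325].reshape(-1,3)
B=np.array([tobox(x) for x in pts]); m=(abs(B[:,1])<30)&(B[:,0]>-24)&(B[:,0]<32)&(abs(B[:,1])>12)
A=np.c_[B[m][:,0],B[m][:,1],np.ones(m.sum())]; print(m.sum(),np.linalg.lstsq(A,B[m][:,2],rcond=None)[0])
E
```

```text
t 22.52 pos [-3.124e+01  1.000e-02  5.816e+01] Fx_box -10.51 Fy -0.26 Fz 2.95 indiv [-10.9 -10.8  -9.9 -10.4] tq [-0.93  1.93  0.09]
{'point': [0.474, 0.5604], 'conf': 0.81}
{'point': [0.6299, 0.5867], 'conf': 0.8}
{'point': [0.4526, 0.5414], 'conf': 0.57}
{'point': [0.5206, 0.5945], 'conf': 0.42}
225 [-1.3776713  -0.12123459 71.68826673]
```

View pics/a6.png

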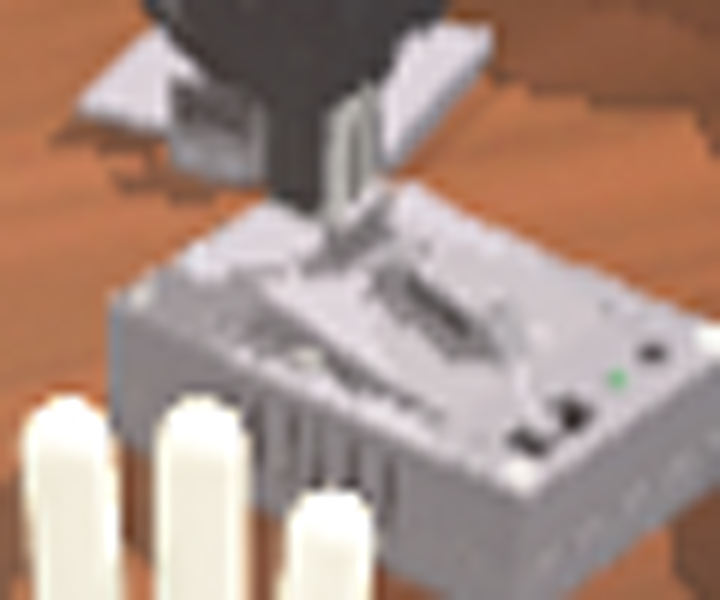

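The cover's edge stands clearly above the frame: the corner at (265,280) is well clear of the rim, about 11–12 mm. I'll ease the tab out so the hook rests on the rim.

{"name": "step_arm", "arguments": {"targets": [[[0,0,-1],[0,0,0]],[[0,0,-1],[0,0,0]],[[0,0,-1],[0,0,0]],[[0,0,-1],[0,0,0]],[[0,0,-1],[0,0,0]],[[0,0,-1],[0,0,0]],[[0,0,-2],[0,0,0]],[[0,0,-4],[0,0,0]],[[0,0,-5],[0,0,0]],[[0,0,0],[0,0,0]]]}}

```text
time: 23.88
tool_pos: [0.5, 0.1529, 0.0592]
orientation: [0.691, -0.151, 0.691, 0.151]
wrist_force: [-0.2, 0.3, -0.4]
opening: -0.0
```

```bash
python3 rd.py
python3 - <<'E'
from h import *
p=viewer.capture("scene")
save(cv2.resize(p["image"][165:215,260:320],None,fx=12,fy=12,interpolation=cv2.INTER_CUBIC),"a7")
E
```

```text
t 24.07 pos [-4.539e+01 -1.000e-02  5.914e+01] Fx_box -0.37 Fy 0.04 Fz -0.26 indiv [-0.2 -0.5 -0.1 -0.7] tq [-0.02 -0.03 -0.02]
```

View pics/a7.png

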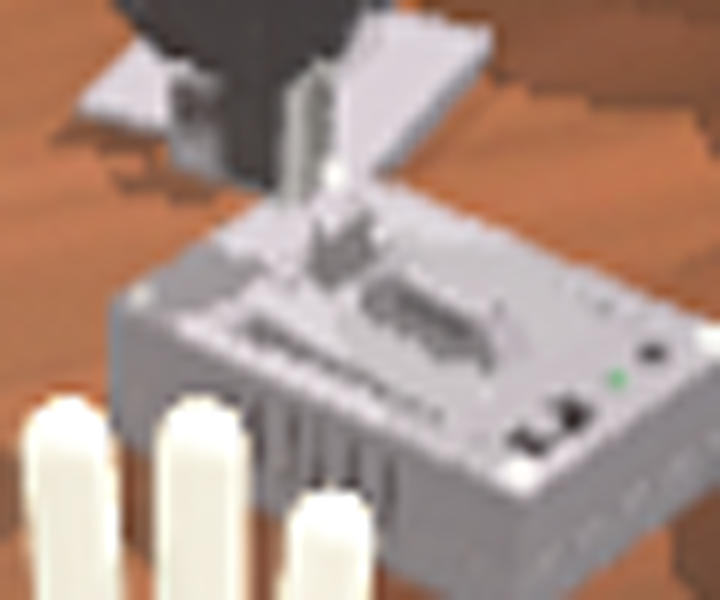

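The cover now sits ajar: the hook rests on the rim, the tab at (340,245) is whole and unpressed, and the wrist force is about zero. Next I check the rib's position.

```bash
python3 - <<'E'
from h import *
d=np.load("cap_top.npz"); p={k:d[k] for k in d.files}
W=cloud(p); pts=W[150:250,150:250].reshape(-1,3); B=np.array([tobox(x) for x in pts])
m=(B[:,0]>-8)&(B[:,0]<24)&(abs(B[:,1])<14)&(B[:,2]>48.5); print(m.sum(),B[m].mean(0),np.median(B[m],0),np.percentile(B[m][:,1],[5,95]),np.percentile(B[m][:,0],[5,95]))
m=(B[:,0]>-36)&(B[:,0]<-20)&(abs(B[:,1])<16)&(B[:,2]>48.5); print(m.sum(),B[m].mean(0))
m=(abs(B[:,0])<70)&(abs(B[:,1])<50)&(B[:,2]>36)&(B[:,2]<48);print(np.median(B[m],0))
plan(boxp(8.4-2*np.sin(.092),0,47.5),toolR(BY,5.3))
E
```

```text
39 [ 6.90124102 -0.36189069 52.18307985] [ 6.17500173 -0.38821881 52.28601919] [-5.50566638  5.08557639] [-6.37031038 21.07268854]
13 [-27.82603607   0.39212835  55.04339077]
[ 0.68279911 -0.07863293 41.63421474]
t 24.12 box [-45.4  -0.   59.1] F [-0.52 -0.13  0.3 ] open -0.0
 shift(tool mm) [11.7  0.  53.6]  turn [-0.01  5.31  0.  ]
```

{"name": "step_arm", "arguments": {"targets": [[[-15,0,-2],[0,0,0]],[[-30,0,0],[0,0,0]],[[0,0,20],[0,0,0]],[[0,0,20],[0,0,0]],[[0,0,14],[0,5.3,0]],[[0,0,0],[0,0,0]]], "gripper": 0.5}}

```text
time: 24.88
tool_pos: [0.5489, 0.1754, 0.1035]
orientation: [0.658, -0.158, 0.722, 0.144]
wrist_force: [0.3, -0.4, -0.5]
opening: 0.0427
```

```bash
python3 - <<'E'
from h import *
plan(boxp(8.4-.3,0,48),toolR(BY,5.3))
p=viewer.capture("scene")
save(cv2.resize(p["image"][150:215,255:325],None,fx=9,fy=9,interpolation=cv2.INTER_CUBIC),"a8")
E
```

```text
t 24.88 box [  8.1  -0.  103.5] F [ 0.26 -0.36 -0.52] open 42.7
 shift(tool mm) [55.2 -0.   5.2]  turn [ 0.01 -0.07 -0.01]
```

View pics/a8.png

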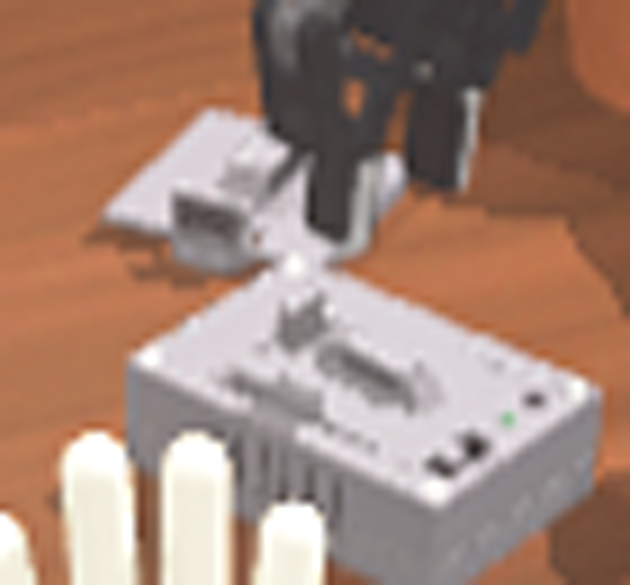

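The jaws straddle the rib line, with fingers at (340,235) and (460,185) and the rib at (375,375). Descending.

{"name": "step_arm", "arguments": {"targets": [[[20,-0.3,2],[0,0,0]],[[15,0,1.4],[0,0,0]],[[10,0,0.9],[0,0,0]],[[5,0,0.5],[0,0,0]],[[3,0,0.3],[0,0,0]],[[1.5,0,0.1],[0,0,0]],[[0,0,0],[0,0,0]]]}}

```text
time: 25.8
tool_pos: [0.5479, 0.1745, 0.0495]
orientation: [0.658, -0.158, 0.722, 0.144]
wrist_force: [0.8, -0.0, -0.1]
opening: 0.0429
```

```bash
python3 rd.py; python3 - <<'E'
from h import *
plan(boxp(8.4-.3,0,48),toolR(BY,5.3))
p=viewer.capture("scene")
save(cv2.resize(p["image"][150:215,255:325],None,fx=9,fy=9,interpolation=cv2.INTER_CUBIC),"a9")
E
```

```text
t 26.0 pos [ 6.8  -0.34 49.54] Fx_box -0.08 Fy -0.31 Fz -0.07 indiv [-0.4 -0.1  0.   0.1] tq [ 0.06 -0.08 -0.04]
t 26.0 box [ 6.8 -0.3 49.5] F [ 0.24 -0.17 -0.09] open 42.4
 shift(tool mm) [1.4 0.3 1.4]  turn [-0.02  0.02  0.  ]
```

View pics/a9.png

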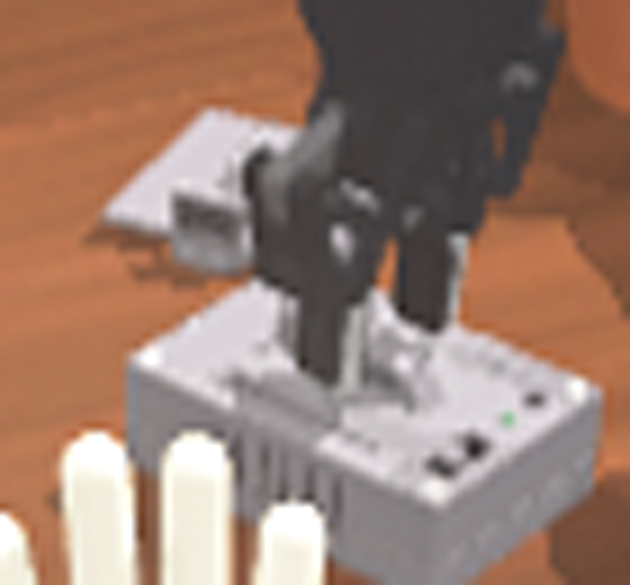

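{"name": "step_arm", "arguments": {"targets": [[[1,0,0.8],[0,0,0]],[[1,0,0.8],[0,0,0]],[[0,0,0],[0,0,0]]]}}

```text
time: 26.42
tool_pos: [0.5491, 0.1751, 0.0471]
orientation: [0.658, -0.158, 0.722, 0.144]
wrist_force: [-0.3, -0.1, -0.7]
opening: 0.0427
```

```bash
python3 rd.py
```

```text
t 26.62 pos [ 8.05 -0.32 47.19] Fx_box 0.18 Fy -0.12 Fz 0.21 indiv [ 0.2  0.2 -0.1  0.4] tq [ 0.06 -0.02  0.03]
```

{"name": "step_arm", "arguments": {"targets": [[[0,0,0],[0,0,0]],[[0,0,0],[0,0,0]],[[0,0,0],[0,0,0]],[[0,0,0],[0,0,0]],[[0,0,0],[0,0,0]]], "gripper": 1}}

```text
time: 27.25
tool_pos: [0.5491, 0.175, 0.0474]
orientation: [0.658, -0.158, 0.722, 0.144]
wrist_force: [-0.4, -0.4, 2.9]
opening: 0.0098
```

```bash
python3 rd.py; python3 - <<'E'
from h import *
plan(boxp(8.4-.3,0,48),toolR(BY,5.3))
p=viewer.capture("scene")
save(cv2.resize(p["image"][150:215,255:325],None,fx=9,fy=9,interpolation=cv2.INTER_CUBIC),"a10")
E
```

```text
t 27.45 pos [ 8.08 -0.36 47.38] Fx_box -0.85 Fy -0.35 Fz 2.9 indiv [-1.2 -1.1 -0.6 -0.5] tq [-0.11  0.09 -0.04]
t 27.45 box [ 8.1 -0.4 47.4] F [-0.35 -0.4   2.06] open 10.0
 shift(tool mm) [-0.6  0.4 -0. ]  turn [-0.02  0.01  0.  ]
```

View pics/a10.png

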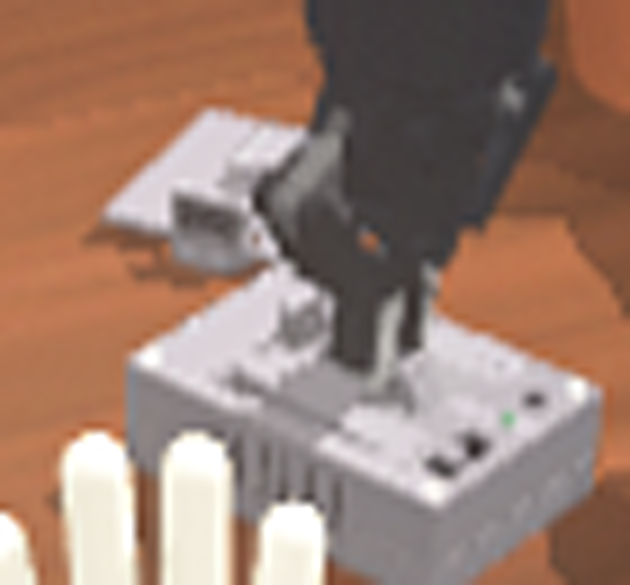

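The jaws hold the rib at (385,350) with 10 mm opening. I'll tilt it a bit more about the lugs, so the skirt clears the rim, and check.

{"name": "step_arm", "arguments": {"targets": [[[-0.6,0,0.1],[0,1,0]],[[-0.6,0,0.1],[0,1,0]],[[-0.6,0,0.1],[0,1,0]],[[-0.6,0,0.1],[0,1,0]],[[0,0,0],[0,0,0]]]}}

```text
time: 28.12
tool_pos: [0.5495, 0.1753, 0.0491]
orientation: [0.632, -0.163, 0.745, 0.138]
wrist_force: [-0.4, 0.0, 0.5]
opening: 0.0099
```

```bash
python3 rd.py; python3 - <<'E'
from h import *
p=viewer.capture("scene")
save(cv2.resize(p["image"][150:215,255:325],None,fx=9,fy=9,interpolation=cv2.INTER_CUBIC),"a11")
E
```

```text
t 28.32 pos [ 8.59 -0.28 49.33] Fx_box -0.69 Fy -0.3 Fz -0.81 indiv [-0.7 -0.3 -1.1 -0.6] tq [ 0.01 -0.04  0.06]
```

View pics/a11.png

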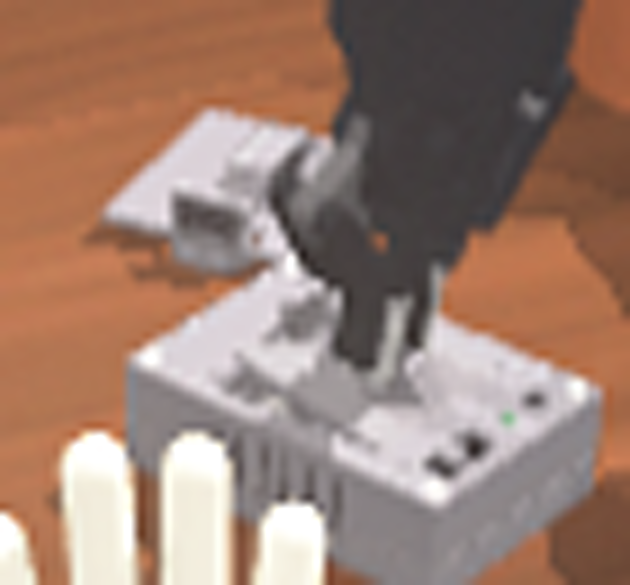

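The cover tilts with the gripper and the forces are small, with Fz at −0.8 N, roughly its weight. I'll draw it towards −x.

{"name": "step_arm", "arguments": {"targets": [[[0,0,-1],[0,0,0]],[[0,0,-1],[0,0,0]],[[0,0,-1],[0,0,0]],[[0,0,0],[0,0,0]]]}}

```text
time: 28.88
tool_pos: [0.547, 0.1741, 0.0502]
orientation: [0.633, -0.163, 0.744, 0.138]
wrist_force: [-0.3, -0.3, -1.4]
opening: 0.0098
```

```bash
python3 rd.py
```

```text
t 29.07 pos [ 5.83 -0.32 50.05] Fx_box -0.01 Fy 0.46 Fz -0.71 indiv [ 0.7  0.8 -1.9  0.4] tq [ 0.07 -0.17 -0.  ]
```

{"name": "step_arm", "arguments": {"targets": [[[0,0,-1],[0,0,0]],[[0,0,-1],[0,0,0]],[[0,0,-1],[0,0,0]],[[0,0,0],[0,0,0]]]}}

```text
time: 29.58
tool_pos: [0.5442, 0.1729, 0.0506]
orientation: [0.633, -0.163, 0.744, 0.138]
wrist_force: [0.6, -0.6, -0.2]
opening: 0.0097
```

```bash
python3 rd.py
```

```text
t 29.77 pos [ 2.84 -0.31 50.53] Fx_box 0.16 Fy 0.45 Fz -0.9 indiv [ 0.4  0.3  0.5 -0.6] tq [ 0.08 -0.15  0.04]
```

{"name": "step_arm", "arguments": {"targets": [[[0,0,-1.5],[0,0,0]],[[0,0,-1.5],[0,0,0]],[[0,0,-1.5],[0,0,0]],[[0,0,-1],[0,0,0]],[[0,0,0],[0,0,0]]]}}

```text
time: 30.4
tool_pos: [0.5393, 0.1706, 0.0515]
orientation: [0.633, -0.163, 0.744, 0.138]
wrist_force: [-0.3, 0.2, -0.3]
opening: 0.0096
```

```bash
python3 rd.py
```

```text
t 30.6 pos [-2.55 -0.31 51.42] Fx_box -0.07 Fy 0.2 Fz -0.71 indiv [-0.1  0.5 -0.2 -0.5] tq [ 0.06 -0.15 -0.05]
```

{"name": "step_arm", "arguments": {"targets": [[[-1,0,-0.2],[0,0,0]],[[-1,0,-0.2],[0,0,0]],[[0,0,0],[0,0,0]]]}}

```text
time: 30.98
tool_pos: [0.5394, 0.1706, 0.0536]
orientation: [0.633, -0.163, 0.744, 0.138]
wrist_force: [-0.8, -0.5, -0.6]
opening: 0.0093
```

```bash
python3 rd.py
```

```text
t 31.18 pos [-2.71 -0.31 53.41] Fx_box 0.18 Fy 0.25 Fz -0.66 indiv [ 0.8 -0.5  0.4  0.1] tq [ 0.06 -0.18  0.05]
```

{"name": "step_arm", "arguments": {"targets": [[[-2,0,-0.3],[0,0,0]],[[-4,0,-0.7],[0,0,0]],[[-8,0,-1.3],[0,0,0]],[[-10,0,-1.6],[0,0,0]],[[0,0,0],[0,0,0]]]}}

```text
time: 31.8
tool_pos: [0.5401, 0.1708, 0.0791]
orientation: [0.633, -0.163, 0.744, 0.138]
wrist_force: [-0.1, -0.2, -0.3]
opening: 0.0102
```

```bash
python3 rd.py; python3 - <<'E'
from h import *
p=viewer.capture("scene")
save(cv2.resize(p["image"][150:215,255:325],None,fx=9,fy=9,interpolation=cv2.INTER_CUBIC),"a12")
print(readout.read_state()["opening"])
q=viewer.capture("top"); W=cloud(q)
# tray
d=np.load("cap_top.npz"); W0=cloud({k:d[k] for k in d.files})
m=(W0[...,2]>0.011)&(W0[...,2]<.024)&(W0[...,0]>.38)&(W0[...,0]<.66)&(W0[...,1]<-.1)&(W0[...,1]>-.32)
n,l,st,ce=cv2.connectedComponentsWithStats(m.astype(np.uint8),connectivity=8)
k=1+np.argmax(st[1:,4]); P=W0[l==k]; print(st[k],cv2.minAreaRect((P[:,:2]*1000).astype(np.float32)))
E
```

```text
t 32.0 pos [-2.84 -0.3  77.52] Fx_box 0.29 Fy 0.39 Fz -1.02 indiv [ 0.9  0.2 -0.5  0.6] tq [ 0.04 -0.15 -0.  ]
0.00971861115196026
[301 174  58  68 508] ((524.5177612304688, -195.6532745361328), (150.33106994628906, 180.09471130371094), 85.45240783691406)
```

View pics/a12.png

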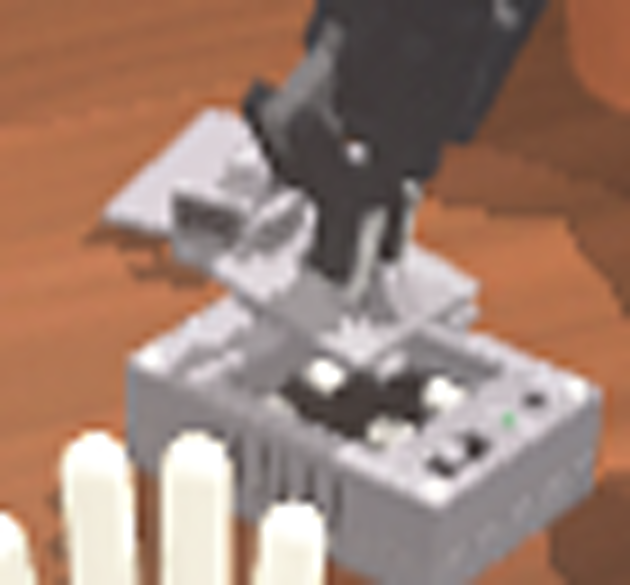

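The cover is off: at (350,270) it hangs in the jaws and the cells at (380,400) are exposed. The box stays put. Next I plan the trip to the tray.

```bash
python3 - <<'E'
from h import *
print(readout.read_state()["joints"].round(2))
tc=np.array([.5245,-.1957,0])
yaw=np.radians(-4.5); tgt=tc+4e-3*np.array([np.cos(yaw),np.sin(yaw),0])
plan(tgt+[0,0,.06],toolR(yaw,0)); s,p,r=cur(); print(tgt, tgt-p)
# stage: level+lift
plan(p+[0,0,.06],toolR(BY,0))
# then relative for translation in level frame at BY
print(toolR(BY,0).inv().apply(tgt+[0,0,.06]-(p+[0,0,.06]))*1000)
E
```

```text
[ 0.32  0.38 -0.07  1.29 -0.02 -0.11]
t 32.1 box [-2.9 -0.3 77.4] F [ 0.11  0.72 -0.98] open 9.8
 shift(tool mm) [  43.6 -328.6 -157.7]  turn [29.12 -9.14  2.37]
[ 0.52848767 -0.19601384  0.        ] [-0.01059129 -0.36653293 -0.07741172]
t 32.1 box [-2.9 -0.3 77.4] F [ 0.11  0.72 -0.98] open 9.8
 shift(tool mm) [-59.2   0.   -9.7]  turn [-0.02 -9.34 -0.01]
[  77.41171974 -328.57240761 -162.7843171 ]
```

{"name": "step_arm", "arguments": {"targets": [[[-14.8,0,-2.4],[0,0,0]],[[-14.8,0,-2.4],[0,0,0]],[[-14.8,0,-2.4],[0,0,0]],[[-14.8,0,-2.4],[0,-2.3,0]],[[0,0,0],[0,-3.5,0]],[[0,0,0],[0,-3.5,0]],[[0,-16,-8],[0,0,0]],[[0,-33,-16.3],[0,0,0]],[[0,-33,-16.3],[0,0,0]],[[0,-33,-16.3],[0,0,0]],[[0,-33,-16.3],[0,0,0]],[[0,-33,-16.3],[0,0,0]],[[0,-33,-16.3],[0,0,0]],[[0,-33,-16.3],[0,0,0]],[[0,-33,-16.3],[0,0,0]],[[0,-33,-16.3],[0,0,0]],[[0,-16,-8],[0,0,0]],[[0,0,0],[7.3,0,0]],[[0,0,0],[7.3,0,0]],[[0,0,0],[7.3,0,0]]]}}

```text
time: 34.6
tool_pos: [0.5287, -0.1965, 0.1379]
orientation: [0.707, -0.016, 0.707, 0.016]
wrist_force: [0.5, 0.1, -1.4]
opening: 0.0097
```

{"name": "step_arm", "arguments": {"targets": [[[0,0,0],[7.3,0,0]],[[0,0,0],[0,0,0]],[[0,0,0],[0,0,0]]]}}

```text
time: 34.98
tool_pos: [0.5289, -0.1963, 0.1378]
orientation: [0.706, 0.027, 0.707, -0.027]
wrist_force: [0.2, 0.3, -1.3]
opening: 0.0093
```

```bash
python3 rd.py;  python3 - <<'E'
from h import *
yaw=np.radians(-4.5); tgt=np.array([.5245,-.1957,0])+4e-3*np.array([np.cos(yaw),np.sin(yaw),0])
plan(tgt+[0,0,.030],toolR(yaw,0))
p=viewer.capture("scene")
save(cv2.resize(p["image"][120:270,100:260],None,fx=5,fy=5,interpolation=cv2.INTER_CUBIC)[:600,:800],"b1")
E
```

```text
t 35.17 pos [-165.39 -329.26  137.73] Fx_box -0.01 Fy -0.31 Fz -1.03 indiv [-0.2  0.  -0.3  0.5] tq [-0.02 -0.03  0.04]
t 35.17 box [-165.4 -329.3  137.7] F [ 0.49  0.09 -1.65] open 9.8
 shift(tool mm) [107.7   0.2  -0.4]  turn [ 0.03 -0.01 -0.  ]
```

View pics/b1.png

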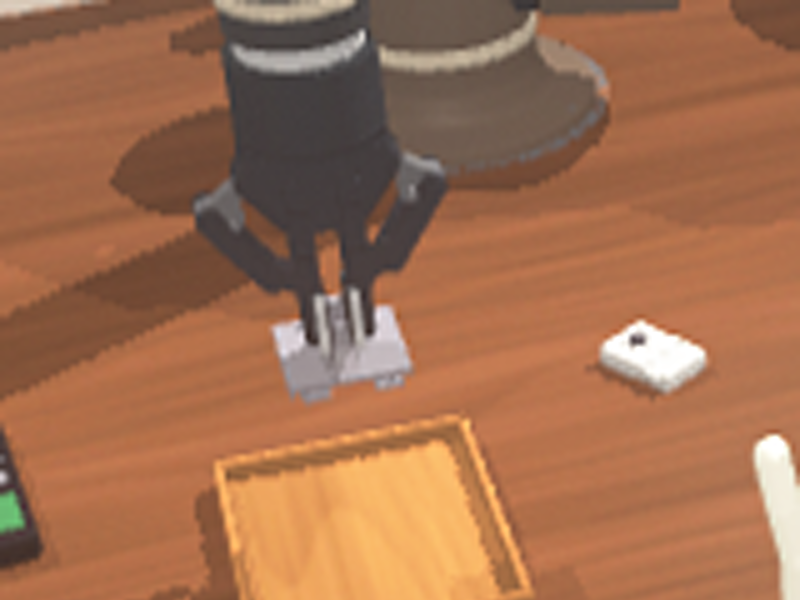

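The cover is held level, outer face up, at (340,345) above the tray. Descending.

{"name": "step_arm", "arguments": {"targets": [[[10,0,0],[0,0,0]],[[25,0,0],[0,0,0]],[[25,0,0],[0,0,0]],[[20,0,0],[0,0,0]],[[12,0,0],[0,0,0]],[[6,0,0],[0,0,0]],[[0,0,0],[0,0,0]]]}}

```text
time: 36.1
tool_pos: [0.529, -0.1962, 0.0397]
orientation: [0.707, 0.028, 0.707, -0.028]
wrist_force: [0.2, -0.5, 0.1]
opening: 0.0102
```

```bash
python3 rd.py;  python3 - <<'E'
from h import *
s,P,r=cur();yaw=np.radians(-4.5)
for n in("scene","top"):
    p=viewer.capture(n); W=cloud(p).reshape(-1,3)
    d=(W-P)@np.c_[[np.cos(yaw),np.sin(yaw),0],[-np.sin(yaw),np.cos(yaw),0],[0,0,1]]*1000
    m=(abs(d[:,0])<26)&(abs(d[:,1])<29)&(abs(d[:,1])>16)&(d[:,2]>-12)&(d[:,2]<6)
    if m.sum()>10:
        A=np.c_[d[m][:,0],d[m][:,1],np.ones(m.sum())];c=np.linalg.lstsq(A,d[m][:,2],rcond=None)[0];print(n,m.sum(),"slope deg",np.degrees(c[:2]).round(2),"face z rel TCP",c[2].round(2))
    if n=="scene": save(cv2.resize(p["image"][160:270,110:260],None,fx=5,fy=5,interpolation=cv2.INTER_CUBIC),"b2")
E
```

```text
t 36.3 pos [-164.98 -329.67   40.51] Fx_box 0.26 Fy -0.3 Fz -0.83 indiv [ 1.5 -0.1 -0.4  0.1] tq [-0.02  0.04 -0.01]
scene 103 slope deg [-1.24 -0.22] face z rel TCP -1.12
top 39 slope deg [-1.43 -3.52] face z rel TCP -3.27
```

View pics/b2.png

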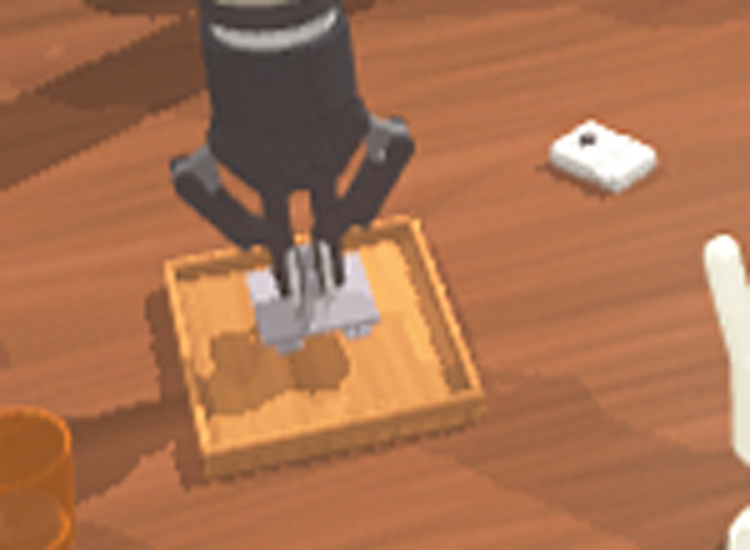

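The cover is well inside the tray's outline, at (312,300), and tilted about 1.3° at the tab end. I'll level it and lower it by feel.

{"name": "step_arm", "arguments": {"targets": [[[8,0,0],[0,-1.3,0]],[[6,0,0],[0,0,0]],[[4,0,0],[0,0,0]],[[2,0,0],[0,0,0]],[[0,0,0],[0,0,0]]]}}

```text
time: 37.02
tool_pos: [0.5293, -0.1963, 0.0196]
orientation: [0.714, 0.028, 0.699, -0.028]
wrist_force: [-0.6, 0.4, -1.3]
opening: 0.0101
```

```bash
python3 rd.py
```

```text
t 37.23 pos [-164.95 -329.51   19.93] Fx_box -0.57 Fy -0.01 Fz -0.86 indiv [-0.9 -0.9 -0.6  0.2] tq [-0.03  0.04  0.  ]
```

{"name": "step_arm", "arguments": {"targets": [[[1,0,0],[0,0,0]],[[1,0,0],[0,0,0]],[[0,0,0],[0,0,0]]]}}

```text
time: 37.6
tool_pos: [0.5292, -0.1962, 0.0176]
orientation: [0.714, 0.028, 0.699, -0.028]
wrist_force: [-0.0, -0.1, -0.7]
opening: 0.0098
```

```bash
python3 rd.py
```

```text
t 37.8 pos [-165.11 -329.44   17.75] Fx_box -0.09 Fy 0.12 Fz -0.8 indiv [-0.4  0.   0.1 -0. ] tq [0.04 0.04 0.03]
```

{"name": "step_arm", "arguments": {"targets": [[[0.7,0,0],[0,0,0]],[[0.7,0,0],[0,0,0]],[[0,0,0],[0,0,0]]]}}

```text
time: 38.17
tool_pos: [0.5292, -0.1963, 0.0162]
orientation: [0.714, 0.028, 0.699, -0.028]
wrist_force: [-0.6, 0.0, 0.0]
opening: 0.0097
```

```bash
python3 rd.py
```

```text
t 38.38 pos [-165.06 -329.47   16.34] Fx_box 0.49 Fy -0.24 Fz -0.21 indiv [0.4 0.7 0.  0.9] tq [0.02 0.02 0.03]
```

{"name": "step_arm", "arguments": {"targets": [[[0.7,0,0],[0,0,0]],[[0,0,0],[0,0,0]]]}}

```text
time: 38.62
tool_pos: [0.5295, -0.1963, 0.016]
orientation: [0.715, 0.027, 0.698, -0.028]
wrist_force: [-0.8, -0.5, 2.1]
opening: 0.0095
```

```bash
python3 rd.py
```

```text
t 38.83 pos [-164.92 -329.58   15.93] Fx_box -0.28 Fy 0.84 Fz 3.29 indiv [ 0.7 -0.4 -0.3 -1.1] tq [ 0.03  0.24 -0.06]
```

{"name": "step_arm", "arguments": {"targets": [[[0.7,0,0],[0,0,0]],[[0,0,0],[0,0,0]]]}}

```text
time: 39.08
tool_pos: [0.5295, -0.1964, 0.0159]
orientation: [0.715, 0.027, 0.698, -0.028]
wrist_force: [-2.7, 0.6, 8.3]
opening: 0.0096
```

```bash
python3 rd.py
```

```text
t 39.27 pos [-164.92 -329.58   15.82] Fx_box -2.07 Fy 2.21 Fz 8.48 indiv [-1.8 -2.5 -2.8 -1.1] tq [ 0.24  0.6  -0.02]
```

It rests on the floor. I'll back off slightly and open a little.

{"name": "step_arm", "arguments": {"targets": [[[-0.8,0,0],[0,0,0]],[[0,0,0],[0,0,0]]]}}

```text
time: 39.52
tool_pos: [0.5295, -0.1963, 0.0159]
orientation: [0.715, 0.027, 0.698, -0.028]
wrist_force: [-1.3, 0.1, 4.2]
opening: 0.0098
```

{"name": "step_arm", "arguments": {"targets": [[[0,0,0],[0,0,0]],[[0,0,0],[0,0,0]],[[0,0,0],[0,0,0]],[[0,0,0],[0,0,0]]], "gripper": 0.6}}

```text
time: 40.02
tool_pos: [0.5293, -0.1963, 0.0156]
orientation: [0.714, 0.028, 0.699, -0.028]
wrist_force: [-0.7, 0.1, -0.6]
opening: 0.0338
```

```bash
python3 rd.py;  python3 - <<'E'
from h import *
p=viewer.capture("scene"); print(readout.read_state()["opening"])
save(cv2.resize(p["image"][160:270,110:260],None,fx=5,fy=5,interpolation=cv2.INTER_CUBIC),"b3")
E
```

```text
t 40.23 pos [-165.04 -329.46   15.72] Fx_box 0.08 Fy -0.47 Fz -0.12 indiv [ 0.5 -0.  -0.5  0.3] tq [0.02 0.02 0.04]
0.033941191026640484
```

View pics/b3.png

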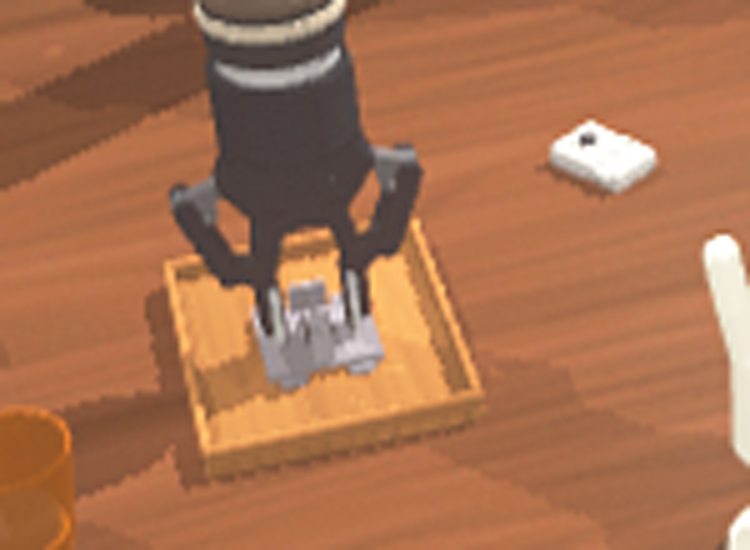

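The cover lies in the tray at (315,340) and the jaws are open on both sides of the rib. Retreating upward.

{"name": "step_arm", "arguments": {"targets": [[[-3,0,0],[0,0,0]],[[-8,0,0],[0,0,0]],[[-20,0,0],[0,0,0]],[[-30,0,0],[0,0,0]],[[-40,0,0],[0,0,0]],[[-40,0,0],[0,0,0]],[[-30,0,0],[0,0,0]],[[0,0,-40],[0,0,0]],[[0,0,-50],[0,0,0]],[[0,0,-50],[0,0,0]],[[0,0,-40],[0,0,0]],[[0,0,0],[0,0,0]],[[0,0,0],[0,0,0]]]}}

```text
time: 41.9
tool_pos: [0.3467, -0.1821, 0.1834]
orientation: [0.715, 0.027, 0.698, -0.029]
wrist_force: [0.1, 0.2, 0.0]
opening: 0.034
```

```bash
python3 rd.py;  python3 - <<'E'
from h import *
c=[]
for n in("scene","top"):
    p=viewer.capture(n); W=cloud(p)
    yaw=np.radians(-4.55);T=np.array([.5245,-.1957,0])
    d=(W-T)@np.c_[[np.cos(yaw),np.sin(yaw),0],[-np.sin(yaw),np.cos(yaw),0],[0,0,1]]*1000
    m=(abs(d[...,0])<80)&(abs(d[...,1])<65)&(d[...,2]>9)&(d[...,2]<32)
    D=d[m]; print(n,m.sum(),"extent",np.percentile(D[:,:2],[1,99],axis=0).round(1).tolist(),cv2.minAreaRect(D[:,:2].astype(np.float32)))
    f=m&(d[...,2]<17); D=d[f]; A=np.c_[D[:,:2],np.ones(len(D))];k=np.linalg.lstsq(A,D[:,2],rcond=None)[0];print("face tilt deg",np.degrees(k[:2]).round(2),"z",np.median(D[:,2]))
    c.append(cv2.resize(p["image"],(400,300),interpolation=3) if 0 else p["image"])
save(np.hstack([cv2.resize(c[0][165:265,120:250],(400,308),interpolation=2),cv2.resize(c[1][160:260,270:400],(400,308),interpolation=2)]),"c1")
save(cv2.resize(c[0],(800,600)),"c2")
E
```

```text
t 42.1 pos [-324.81 -240.15  182.57] Fx_box 0.29 Fy 0.05 Fz -0.12 indiv [ 0.4 -0.4  0.8  0.3] tq [0.02 0.04 0.02]
scene 704 extent [[-79.7, -62.3], [72.2, 63.3]] ((-1.3411102294921875, 0.106658935546875), (129.6669921875, 157.2972869873047), 89.96247100830078)
face tilt deg [-0.06 -0.03] z 11.910178037393846
top 650 extent [[-74.2, -59.7], [76.9, 62.9]] ((0.1255645751953125, -0.10414886474609375), (129.27182006835938, 159.7161865234375), 89.97407531738281)
face tilt deg [-0.09 -0.16] z 11.492045963502978
```

View pics/c1.png

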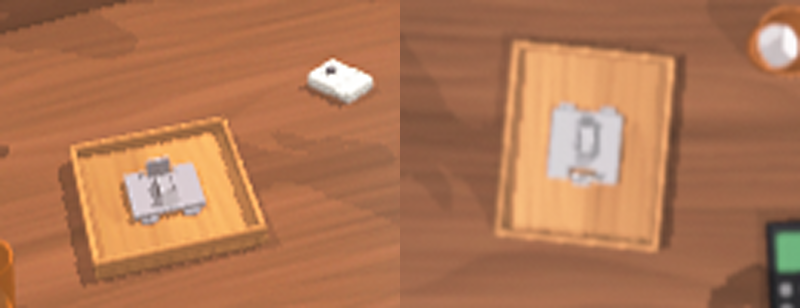

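View pics/c2.png

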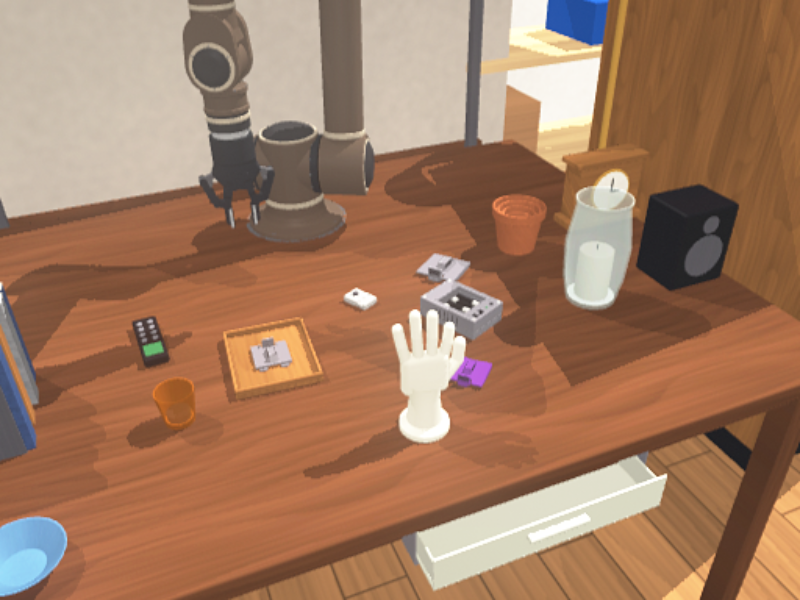

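The cover lies flat, outer face up, in the middle of the tray: at (165,190) in the left close-up, (585,145) in the top close-up and (270,352) in the full view. Everything else looks unmoved and the arm is clear.

```bash
python3 -c "
from h import *
print(workorder.hand_in())"
```

```text
the job is handed in; nothing more can be done
None
```

The battery cover is off the receiver box and lying in the wooden tray, flat, outer face up and wholly inside. I handed the job in at about 42 s.

- **Pressing the tab:** I felt for contact and pressed until the hook should have let go, at 10–11 N. I kept the tab pressed while raising that end about 11–12 mm, then eased it out so the hook rested on the rim. The average push peaked at about 12.3 N, with single noisy readings up to 12.7 N. That is under the 14 N snap limit but above the 9–10 N the hook needs.
- **Lifting off:** I gripped the rib, tilted the cover a little more about its lugs, drew it about 11 mm towards its own −x, lifted it away and levelled it. While drawing and lifting, only its weight showed on the wrist, about 1 N.
- **Placing:** I lowered it into the tray by feel. At touchdown I pressed it onto the floor with about 8.5 N for a moment, then backed off before opening the jaws.

**Last checks:**
- Both pictures show the cover near the middle of the tray, with the tab seemingly whole. Everything else looks unmoved by eye; I did not measure it.
- My numeric check of the cover's extent and tilt was no use, because its height window also took in the tray walls. That it lies flat rests on the pictures alone.
- The arm is clear, with about zero force on the wrist.

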